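# Changeover on the lab bench: flask, beaker and angle block

## Robot

A 6-joint arm with a two-finger parallel gripper is mounted at the origin on the work surface. World frame = base frame: x ahead of the robot, y to its left, z up, the work surface at z = 0. Lengths are in mm, angles in degrees, forces in N, time in s.
With the tool pointing down it reaches from about 350 to 850 mm from the base axis. Payload 8.1 kg.
Tool frame: the origin (TCP) lies midway between the tips of the shut fingers; the grasp point (between the pads) lies 19 mm behind it; z points along the fingers, x is the direction in which the jaws open and shut, and the axes are right-handed (so a half turn about z gives the same grasp; the last joint's range is limited). The gripper opens to 85 mm and grips with 20 to 120 N. Pads are 22 mm wide; open, the fingers measure 114 mm over their backs; the gripper's body (76 mm by 85 mm) begins 54 mm behind the grasp point. The pads swing forward as they close: fully open they stand 13 mm farther back than shut.
Start: joints at [-78.289, 7.471, 85.268, -0, 87.261, -4.893], TCP at [171.477, -574.979, 231.292] pointing down, gripper open.
Joint ranges: [-169.43, 169.43], [-51.17, 129.36], [1.28, 143.12], [-76.62, 256.62], [0, 156.53], [-152.29, 152.29]. Speed limits (degrees/s): [136.94, 136.94, 159.86, 180, 180, 180].

## Interface

Orientations are given as [roll, pitch, yaw] about the fixed x, y, z axes, in that order (R = Rz(yaw) Ry(pitch) Rx(roll)).
In Python, from bench import monitor, cams, r gives the robot as it stands.
- The arm moves only by the tool jog_arm, never from a script. Its arguments are lists of equal length, an entry for each row: "offset": the shift along the tool's x, y, z in mm, a list of three; "delta_rot": the turn, a rotation vector about the tool's x, y, z in degrees, a list of three; "jaw": the opening in per cent of the stroke, from 0 (shut) to 100 (fully open). In form: {"offset": [[x, y, z], ...], "delta_rot": [[rx, ry, rz], ...], "jaw": [jaw, ...]}. A call has 1 to 20 rows; each row shifts and turns the pose as measured when the row begins, along the tool's axes as they then stand; what a row does not reach is not made up. A row lasts 1/10 s, in which the tool goes at most 50 mm and 8.59 degrees, less where a joint would pass 70% of its speed; a pose out of reach is approached as far as the arm can. A call is refused whole if a number of a shift passes 50 or a number of a turn 8.59, either way. A call with a gripper value outside its range is refused whole. The fingers move at their own pace and stop on an object; "newtons" is the grip in N (left out, the last holds). Time passes only in rows, so rows that do not move let the fingers close. It gives the time, the measured TCP pose, the force and the opening at its end, in the units of the state.
- monitor.sense(): the state, without advancing time (a new reading comes with each control period).
- cams.snapshot(name): name is "side" or "top"; returns (picture, depth): 400x640x3 uint8, red, green, blue; 400x640 float32, mm along the optical axis (not along the pixel's ray), 0 where there is no reading.
- cams.camera_model(name): a dict with "K" (3x3 intrinsics, pixels), "camera_from_world" (4x4, takes a point from world to camera coordinates). Camera axes: x right, y down, z forward; pixel columns grow to the right and rows downward; lengths in mm; the calibration is good to about 2 mm. A picture is of the moment at which its call begins. camera_model takes no time and is no camera call.
- r.hand_in(): hands the job in, once; it reports no verdict.
The state is a dict: "time": time; "joint_pos": joint angles; "qd": joint speeds; "joint_efforts": joint torques, N m; "tool_pos": TCP position; "tcp_rot": TCP orientation; "ft_force": force on the tool from outside, world axes, zero at the start; "wrist_torque": the same for the moment, N m; "finger_gap": finger opening in mm.
Only numpy, scipy, OpenCV 4.12 (cv2) and the standard library are available. Lean on these libraries where they do the work, as an engineer would, in place of code of your own. Each camera call takes 0.05 s, during which the arm holds its last target.

## Task

Three things on this bench stand in each other's places. Put the conical flask upright in the middle of the stirrer's white plate, the beaker upright in the middle of the balance's round pan, and the cast angle block on its base in the middle of the draining tray, lengthwise along the tray; the bare cork mat is there to park something on the way and ends up empty. Once the block stands in the tray and you have let go of it, press down on the top of its rib with the fingertips to feel that it does not rock, and leave the brown jar, the blue slide box and the square sample bottle where they are.

Things in the scene. Friction and masses are not known exactly. Their poses are not given: they have to be found in the camera images.
- flask_center (a point): Conical flask, amber glass, loose, about 0.12 kg, 105 mm high: base 64 mm across, straight neck 24 mm across from 66 to 99 mm above the underside, lip 30 mm across on top. Starts upright on the balance. Point: on its axis, half-way up (52.5 mm above the underside; the neck's middle is 30 mm above the point). z is up.
- beaker_center (a point): Straight beaker of white plastic, open at the top, loose, 52 mm outer diameter, 72 mm high, wall 3 mm, empty, 0.05 to 0.1 kg. Starts upright in the draining tray. Point: on its axis, half-way up (36 mm above its underside). z is up along the axis.
- block_center (a point): Dark cast-iron angle block, loose, about 0.4 kg: base 90 (x) by 56 (y) by 10 mm; on it an upright rib along x, 14 mm thick, 46 mm long, flat top 62 mm above the underside, a leaning plate (48 mm high) at its -x end, a low step and boss at +x. Starts on the stirrer. Point: mid-rib, over the base's middle, 31 mm above the underside. z is up. Pinch the rib across y, near its top.
- stirrer_plate (a point): Magnetic stirrer, fixed: grey housing 162 by 125 mm with a black knob on the front, and a square white plate 116 by 116 mm. Point: the middle of the plate's top face, 50 mm above the bench. The control strip lies to its -x; the housing reaches from 100 mm in -x to 62 mm in +x. The flask belongs here.
- balance_pan (a point): Electronic balance, fixed: white housing 162 by 125 mm with a display on the front, and a round steel pan 112 mm across that does not give. Point: the middle of the pan's top face, 40 mm above the bench. The display lies to its -x; the housing reaches from 100 mm in -x to 62 mm in +x. The beaker belongs here.
- tray_floor (a point): Draining tray, fixed, aluminium, 160 (x) by 120 (y) mm, 14 mm high, wall and floor 4 mm thick. Point: the middle of its inner floor, 4 mm above the bench. x is along the tray's length. The angle block belongs here.
- mat_top (a point): Bare cork mat, fixed, 120 by 120 mm, 5 mm thick: the free spot. Point: the middle of its top face.
- jar_center (a point): Brown glass jar with a white cap, loose, 52 mm across, 84 mm high: a bystander, leave it. Point: on its axis, half-way up.
- slidebox_center (a point): Blue slide box, loose, 87 (x) by 36 (y) by 32 mm high: a bystander, leave it. Point: its centre.
- sample_center (a point): Square white sample bottle, loose, 40 by 40 mm, 82 mm high, beyond the stations: a bystander, leave it. Point: on its axis, half-way up.
Mind the look-alikes: they are no part of the job. Leave any pink or red look-alike of the part that bears beaker_center alone.

How it is judged:
By the outcome, as a careful person would: the job done as asked, in the order asked, and still so for the second after the job is handed in, with the robot touching nothing.
It also fails if it takes over 131 s, if anything falls off the work surface, if the arm or the gripper's body presses on something with over 40 N, if the wrist force passes 120 N, or if a joint passes its speed limit or range.

## Working session

There is one attempt and no reset: what is moved stays moved. The work goes in short steps, Python scripts to look and compute and a tool call to move; the robot and the scene stay as the last step left them, time stands still between calls to the robot, and variables do not carry over. Pictures are saved under pics/ and viewed, and the job is handed in when it is done.

Besides the shell and the picture viewer there is one more tool, called as a command line: name --argument value ..., lists and objects as JSON in quotes. jog_arm: Moves the arm, as the interface text tells. Its arguments: {"type":"object","properties":{"offset":{"type":"array","items":{"type":"array","items":{"type":"number"}}},"delta_rot":{"type":"array","items":{"type":"array","items":{"type":"number"}}},"jaw":{"type":"array","items":{"type":"number"}},"newtons":{"type":"number"}},"required":["offset","delta_rot","jaw"]}

```bash
mkdir -p pics; ls; cat > h.py <<'E'
import numpy as np, cv2
from bench import monitor, cams, r
def snap(n,f):
    p,d=cams.snapshot(n); cv2.imwrite('pics/'+f+'.png',p[:,:,::-1]); np.save('pics/'+f+'.npy',d); return p,d
def world(n,d,u,v):
    m=cams.camera_model(n);K=np.array(m['K']);T=np.linalg.inv(np.array(m['camera_from_world']))
    u=np.asarray(u,float);v=np.asarray(v,float);z=d[v.astype(int),u.astype(int)]
    c=np.stack([(u-K[0,2])/K[0,0]*z,(v-K[1,2])/K[1,1]*z,z,np.ones_like(z)],-1)
    return (c@T.T)[...,:3]
def cloud(n,d):
    v,u=np.mgrid[0:400,0:640]; return world(n,d,u,v)
E
python3 - <<'E'
from h import *
snap('top','t0');snap('side','s0')
for n in('top','side'):
    m=cams.camera_model(n);print(np.round(m['K'],1).tolist(),np.round(m['camera_from_world'],3).tolist())
print(monitor.sense())
E
```

```text
pics
[[387.7, 0.0, 320.6], [0.0, 387.7, 201.4], [0.0, 0.0, 1.0]] [[0.025, -1.0, -0.013, -44.742], [-0.989, -0.023, -0.145, 562.015], [0.145, 0.017, -0.989, 989.884], [0.0, 0.0, 0.0, 1.0]]
[[369.6, 0.0, 321.0], [0.0, 369.6, 200.6], [0.0, 0.0, 1.0]] [[-0.87, -0.493, 0.017, 438.605], [-0.356, 0.604, -0.713, 286.401], [0.341, -0.626, -0.701, 980.468], [0.0, 0.0, 0.0, 1.0]]
{'time': 0.1, 'joint_pos': array([-7.82881423e+01,  7.51110227e+00,  8.53221977e+01, -2.58687666e-04,
        8.72634388e+01, -4.89127292e+00]), 'qd': array([-0.00386741, -0.06093732, -0.09622373, -0.04106673,  0.002578  ,
        0.081633  ]), 'joint_efforts': array([ 1.17594151e-03, -5.70951784e+01, -5.01942337e+01, -1.31673723e-04,
        8.20600282e-03,  8.73986323e-06]), 'tool_pos': array([ 171.3805353 , -574.48252987,  230.35407084]), 'tcp_rot': array([-1.79992009e+02,  9.64084928e-02, -7.33968501e+01]), 'ft_force': array([ 0.35799305,  0.15853399, -0.50960442]), 'wrist_torque': array([ 0.02526865, -0.08627849, -0.007701  ]), 'finger_gap': 85.60459635141177}
```

View pics/t0.png

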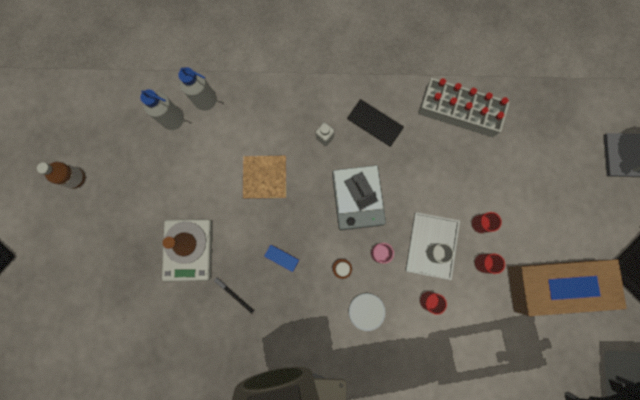

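View pics/s0.png

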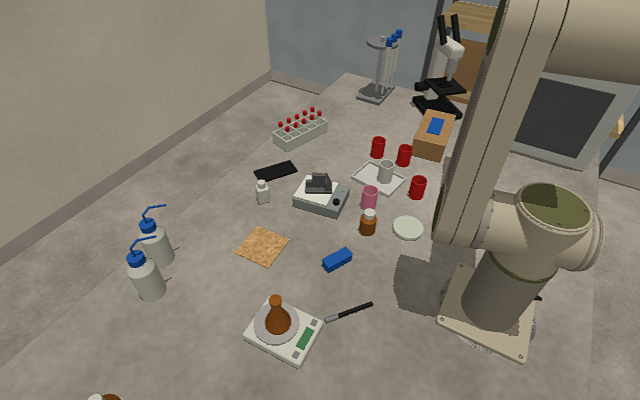

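```bash
python3 - <<'E'
import cv2
a=cv2.imread('pics/t0.png')
def c(n,u0,u1,v0,v1,s):
    i=cv2.resize(a[v0:v1,u0:u1],None,fx=s,fy=s,interpolation=cv2.INTER_CUBIC); i=cv2.convertScaleAbs(i,alpha=1.4)
    for u in range(u0,u1,10): cv2.putText(i,str(u),((u-u0)*s,8),0,.3,(0,255,255)); cv2.line(i,((u-u0)*s,10),((u-u0)*s,14),(0,255,255))
    for v in range(v0,v1,10): cv2.putText(i,str(v),(0,(v-v0)*s+3),0,.3,(0,255,255))
    cv2.imwrite('pics/'+n+'.png',i)
c('c1',320,480,150,270,5); c('c2',150,310,150,290,4)
E
```

```text
(no output)
```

View pics/c1.png

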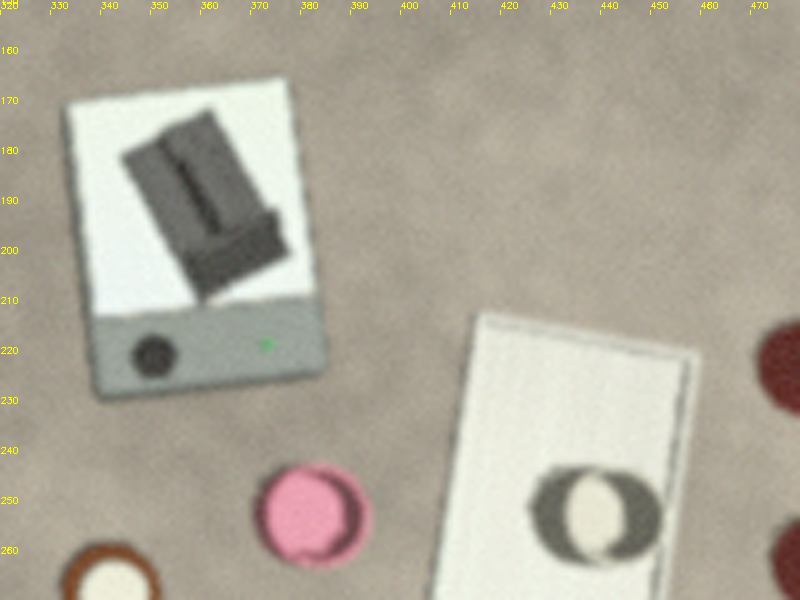

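View pics/c2.png

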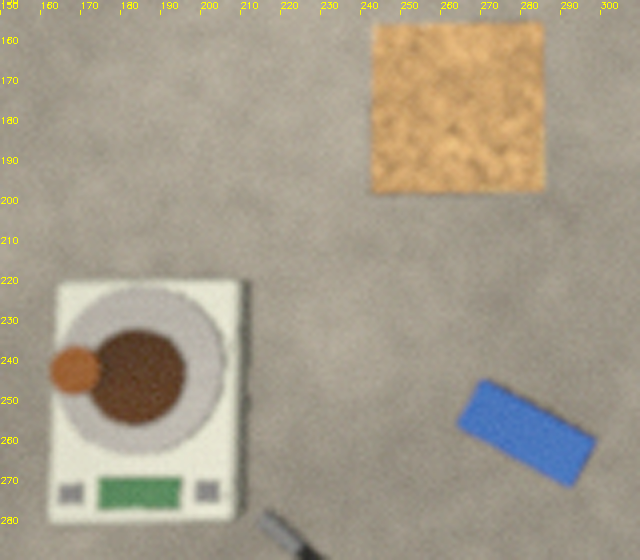

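```bash
cat >> h.py <<'E'
def plane(n,u,v,z):
    m=cams.camera_model(n);K=np.array(m['K']);T=np.linalg.inv(np.array(m['camera_from_world']))
    d=T[:3,:3]@np.array([(u-K[0,2])/K[0,0],(v-K[1,2])/K[1,1],1.]);o=T[:3,3];return o+d*(z-o[2])/d[2]
def proj(n,P):
    m=cams.camera_model(n);K=np.array(m['K']);c=np.array(m['camera_from_world'])@np.array([*P,1.]);c=K@c[:3];return c[:2]/c[2]
E
cat > m.py <<'E'
from h import *
import sys
for n,f in(('top','t0'),('side','s0')):
    d=np.load('pics/%s.npy'%f); W=cloud(n,d); ok=d>0
    im=cv2.imread('pics/%s.png'%f)
    print(n)
    def box(nm,xr,yr,zr):
        k=ok&(W[...,0]>xr[0])&(W[...,0]<xr[1])&(W[...,1]>yr[0])&(W[...,1]<yr[1])&(W[...,2]>zr[0])&(W[...,2]<zr[1])
        P=W[k]
        if len(P)<5: print(nm,'few');return
        R=cv2.minAreaRect(P[:,:2].astype(np.float32)); c,rad=cv2.minEnclosingCircle(P[:,:2].astype(np.float32))
        print(nm,len(P),'z',np.round(np.percentile(P[:,2],[5,50,95]),1),'rect',np.round(R[0],1),np.round(R[1],1),round(R[2],1),'circ',np.round(c,1),round(rad,1))
    for nm,px in dict(mat=(263,177),bal=(185,242),stir=(360,190),tray=(425,240),bk=(440,255),flip=(168,242),jar=(342,269),pink=(382,253),sb=(282,257),samp=(325,132)).items():
        if n=='top':
            print(nm,np.round(W[px[1],px[0]],1))
E
python3 m.py
```

```text
top
mat [633.5 131.7   2.8]
bal [445.3 305.6  87.6]
stir [ 586.5 -130.9   94.3]
tray [ 469.4 -315.8    3. ]
bk [ 430.1 -354.9    5.1]
flip [442.4 325.  145. ]
jar [388.4 -89.3  82.6]
pink [ 431.6 -199.6    4.1]
sb [414.2  66.7  31.5]
samp [741.4 -38.8  80.2]
side
```

```bash
cat >> m.py <<'E'
    box('pan',(380,550),(230,360),(37,43))
    box('flask lip',(380,550),(230,380),(96,115+40))
    box('flask lip top',(380,550),(230,380),(141,150))
    box('flask neck',(380,550),(230,380),(108,138))
    box('flask base',(380,550),(230,380),(46,70))
    box('stir plate',(450,720),(-240,-50),(46,54))
    box('block rib',(450,720),(-240,-50),(107,118))
    box('block plate+',(450,720),(-240,-50),(90,104))
    box('block base',(450,720),(-240,-50),(56,65))
    box('tray rim',(350,570),(-420,-260),(10,18))
    box('tray flr',(350,570),(-420,-260),(2,7))
    box('beaker rim',(350,570),(-420,-260),(70,85))
    box('beaker wall',(350,570),(-420,-260),(25,85))
    box('mat',(550,720),(50,200),(4,8))
    box('jar',(340,440),(-130,-40),(78,92))
    box('pink',(350,500),(-250,-140),(60,90))
    box('sb',(350,480),(0,130),(28,36))
    box('sample',(680,800),(-90,10),(70,90))
E
python3 m.py
python3 - <<'E'
from h import *
print('stir corners',[np.round(plane('top',u,v,50),1) for u,v in((333.5,170.5),(377.5,166),(384,208.5),(339,213))])
print('tray corners',[np.round(plane('top',u,v,14),1) for u,v in((415.5,212.5),(459.5,220.5))])
print('mat',[np.round(plane('top',u,v,5),1) for u,v in((243,156),(285.5,156),(286,198),(243,198))])
print('bk rim',np.round(plane('top',439,253,76),1))
print('pan',[np.round(plane('top',u,v,40),1) for u,v in((185,221.5),(185.5,263.5),(165,242),(206,242))])
E
```

```text
top
mat [633.5 131.7   2.8]
bal [445.3 305.6  87.6]
stir [ 586.5 -130.9   94.3]
tray [ 469.4 -315.8    3. ]
bk [ 430.1 -354.9    5.1]
flip [442.4 325.  145. ]
jar [388.4 -89.3  82.6]
pink [ 431.6 -199.6    4.1]
sb [414.2  66.7  31.5]
samp [741.4 -38.8  80.2]
pan 667 z [37.6 39.7 42.2] rect [447.  314.7] [ 90.4 110.1] 90.0 circ [446.4 324.1] 55.7
flask lip 216 z [ 97.6 142.9 146.7] rect [441.8 324.2] [29.6 31.1] 20.2 circ [441.8 324.4] 16.0
flask lip top 129 z [142.1 144.3 146.9] rect [441.9 325.2] [28.7 29.3] 20.2 circ [441.6 324.9] 15.6
flask neck 34 z [108.7 119.1 129.6] rect [442.7 316.2] [22.   9.3] 5.0 circ [442.3 320.6] 11.0
flask base 184 z [48.1 58.  68.3] rect [441.4 322.7] [59.6 59.9] 32.0 circ [440.5 317.8] 33.9
stir plate 1151 z [46.9 49.6 52.7] rect [ 549.5 -135. ] [212.  116.1] 7.5 circ [ 549.4 -136.3] 118.5
block rib 105 z [108.1 111.5 114.4] rect [ 591.3 -135.6] [45.2 14.4] 30.1 circ [ 591.2 -135.6] 23.1
block plate+ 79 z [ 90.2  96.2 100.2] rect [ 583.6 -145.9] [51.1 45.3] 6.7 circ [ 583.6 -140. ] 29.9
block base 358 z [56.7 59.6 63.5] rect [ 540.1 -141.6] [200.4  84
[... 2367 characters left out ...]
circ [ 431.3 -193.4] 27.4
sb 311 z [28.7 31.1 33.9] rect [411.7  67.7] [88.  37.4] 63.9 circ [412.9  67.9] 45.6
sample 50 z [71.9 80.2 82.8] rect [751.2 -39.5] [23.1 27. ] 37.3 circ [751.4 -38.6] 14.3
stir corners [array([645.6, -63.7,  50. ]), array([ 660.4, -180.6,   50. ]), array([ 546.6, -198. ,   50. ]), array([532. , -80.4,  50. ])]
tray corners [array([ 542.4, -288.5,   14. ]), array([ 523.5, -406.4,   14. ])]
mat [array([691.9, 190.4,   5. ]), array([694.5,  71. ,   5. ]), array([575.5,  65. ,   5. ]), array([572.7, 183.9,   5. ])]
bk rim [ 433.9 -331.9   76. ]
pan [array([500.9, 327. ,  40. ]), array([391.1, 317.3,  40. ]), array([445.5, 375.8,  40. ]), array([448.2, 267.4,  40. ])]
```

```bash
python3 - <<'E'
import cv2
for f,n,(u0,u1,v0,v1,s) in (('s0','c3',(280,430,140,240,5)),('s0','c4',(230,390,220,370,4)),('t0','c5',(390,510,200,320,5))):
    a=cv2.imread('pics/%s.png'%f)
    i=cv2.resize(a[v0:v1,u0:u1],None,fx=s,fy=s,interpolation=cv2.INTER_CUBIC); i=cv2.convertScaleAbs(i,alpha=1.1)
    for u in range(u0,u1,10): cv2.putText(i,str(u),((u-u0)*s,8),0,.3,(0,0,255)); 
    for v in range(v0,v1,10): cv2.putText(i,str(v),(0,(v-v0)*s+3),0,.3,(0,0,255))
    cv2.imwrite('pics/'+n+'.png',i)
E
```

```text
(no output)
```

View pics/c3.png

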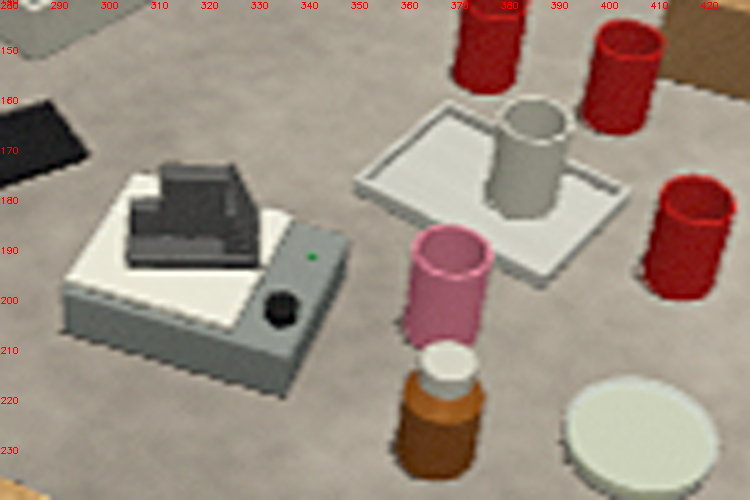

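View pics/c5.png

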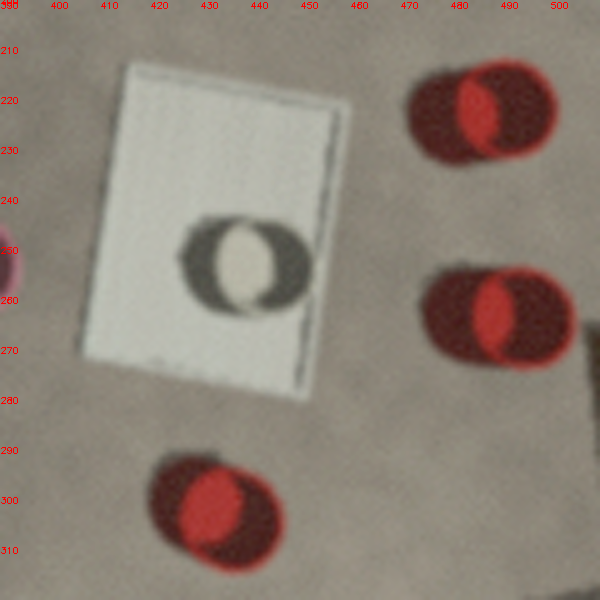

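```bash
cat > m2.py <<'E'
from h import *
for n,f in(('top','t0'),('side','s0')):
    d=np.load('pics/%s.npy'%f); W=cloud(n,d); ok=d>0
    def sel(c,r,zr): return W[ok&(np.hypot(W[...,0]-c[0],W[...,1]-c[1])<r)&(W[...,2]>zr[0])&(W[...,2]<zr[1])]
    P=sel((446,323),70,(37,44)); c,R=cv2.minEnclosingCircle(P[:,:2].astype(np.float32));print(n,'pan',c,R)
    P=sel((591,-135),50,(62,80)); print('blk low',len(P))
    P=sel((591,-135),58,(56,118))
    a=np.radians(30); q=(P[:,:2]-[591.3,-135.6])@np.array([[np.cos(a),-np.sin(a)],[np.sin(a),np.cos(a)]])
    R=cv2.minAreaRect(P[:,:2].astype(np.float32));print('blk',R)
    for lo in range(-48,48,8):
        k=(q[:,0]>=lo)&(q[:,0]<lo+8)
        print(lo,k.sum(),np.round(np.percentile(P[k,2],[10,50,90]),0) if k.any() else '',np.round([q[k,1].min(),q[k,1].max()]) if k.any() else '')
for px in ((485,222),(490,262),(434,302)): print(px,np.round(plane('top',*px,60)))
E
python3 m2.py
cat > plan.py <<'E'
import sys,json
from h import *
from scipy.spatial.transform import Rotation as Ro
def go(x,y,z,yaw=None,step=40,jaw=None):
    s=monitor.sense(); R=Ro.from_euler('xyz',s['tcp_rot'],degrees=True); p=s['tool_pos']
    t=R.inv().apply(np.array([x,y,z])-p)
    y0=s['tcp_rot'][2]
    if yaw is None: yaw=y0
    Rt=Ro.from_euler('xyz',[180,0,yaw],degrees=True); w=(R.inv()*Rt).as_rotvec(degrees=True)
    n=max(1,int(np.ceil(np.linalg.norm(t)/step)))
    print('t',round(s['time'],2),'pos',np.round(p,1),'rot',np.round(s['tcp_rot'],2),'gap',round(s['finger_gap'],1),'F',np.round(s['ft_force'],1),'j',np.round(s['joint_pos'],0))
    print('tool shift',np.round(t,1),'in',n,'rows of',np.round(t/n,1).tolist(),'| rotvec',np.round(w,2))
if __name__=='__main__':
    a=[None if v=='-' else float(v) for v in sys.argv[1:]]; go(*a)
E
python3 plan.py 434.6 -342 230
```

```text
top pan (446.5116271972656, 325.5421447753906) 56.17527389526367
blk low 156
blk ((591.685546875, -135.77023315429688), (90.02666473388672, 56.2301139831543), 29.27096176147461)
-48 38 [57. 59. 62.] [-24.  27.]
-40 80 [63. 72. 81.] [-26.  27.]
-32 76 [81. 90. 98.] [-24.  28.]
-24 56 [ 60.  98. 112.] [-28.  27.]
-16 63 [ 58.  62. 112.] [-27.  28.]
-8 65 [ 58.  62. 112.] [-28.  28.]
0 64 [ 58.  62. 112.] [-28.  28.]
8 63 [ 57.  61. 111.] [-29.  27.]
16 63 [ 58.  63. 112.] [-27.  27.]
24 58 [58. 64. 82.] [-28.  27.]
32 59 [59. 64. 83.] [-29.  26.]
40 34 [57. 60. 82.] [-28.  27.]
side pan (446.5079345703125, 324.21551513671875) 56.086463928222656
blk low 117
blk ((590.9296875, -135.66867065429688), (89.01795196533203, 56.82795715332031), 27.341228485107422)
-48 22 [57. 60. 64.] [-26.  26.]
-40 30 [59. 73. 82.] [-25.  27.]
-32 46 [58. 86. 97.] [-26.  29.]
-24 49 [ 59.  91. 112.] [-8. 28.]
-16 39 [ 58.  82. 111.] [-6. 28.]
-8 58 [ 58.  81. 110.] [-10.  26.]
0 38 [ 57.  79. 110.] [-7. 26.]
8 59 [ 58.  80. 111.] [-6. 27.]
16 40 [ 58.  79. 110.] [-6. 28.]
24 40 [59. 66. 81.] [-30.  26.]
32 26 [58. 69. 83.] [-11.  26.]
40 15 [57. 61. 81.] [-5. 23.]
(485, 222) [ 516. -456.   60.]
(490, 262) [ 415. -465.   60.]
(434, 302) [ 312. -322.   60.]
t 0.1 pos [ 171.4 -574.5  230.4] rot [-1.7999e+02  1.0000e-01 -7.3400e+01] gap 85.6 F [ 0.4  0.2 -0.5] j [-78.   8.  85.  -0.  87.  -5.]
tool shift [-147.6 -318.7    0.6] in 9 rows of [-16.4, -35.4, 0.1] | rotvec [-0.01  0.1  -0.  ]
```

jog_arm --offset '[[-8, -18, 0], [-16, -35, 0], [-16, -35, 0], [-16, -35, 0], [-16, -35, 0], [-16, -35, 0], [-16, -35, 0], [-16, -35, 0], [-16, -35, 0], [-8, -18, 0], [0, 0, 0], [0, 0, 0]]' --delta_rot '[[0, 0, 0], [0, 0, 0], [0, 0, 0], [0, 0, 0], [0, 0, 0], [0, 0, 0], [0, 0, 0], [0, 0, 0], [0, 0, 0], [0, 0, 0], [0, 0, 0], [0, 0, 0]]' --jaw '[100, 100, 100, 100, 100, 100, 100, 100, 100, 100, 100, 100]' --newtons 30

```text
time: 1.3
tool_pos: [445.3, -325.9, 225.9]
tcp_rot: [-180.0, 0.7, -73.3]
ft_force: [0.8, -0.3, -0.4]
finger_gap: 85.6
```

```bash
python3 plan.py 434.8 -342.3 100 -73.4 30
```

```text
t 1.3 pos [ 445.3 -325.9  225.9] rot [-179.95    0.67  -73.31] gap 85.6 F [ 0.8 -0.3 -0.4] j [-42.   1.  93.   0.  87.  32.]
tool shift [ 14.2  14.9 125.7] in 5 rows of [2.8, 3.0, 25.1] | rotvec [-0.05  0.67  0.09]
```

jog_arm --offset '[[14, 15, 15], [0, 0, 25], [0, 0, 30], [0, 0, 30], [0, 0, 20], [0, 0, 0]]' --delta_rot '[[0, 0.7, 0], [0, 0, 0], [0, 0, 0], [0, 0, 0], [0, 0, 0], [0, 0, 0]]' --jaw '[100, 100, 100, 100, 100, 100]'

```text
time: 1.9
tool_pos: [430.7, -347.5, 102.9]
tcp_rot: [-180.0, -0.2, -73.6]
ft_force: [-1.2, 0.8, -0.1]
finger_gap: 85.4
```

```bash
python3 plan.py 434.8 -342.3 36 -73.4 30
```

```text
t 1.9 pos [ 430.7 -347.5  102.9] rot [-179.96   -0.21  -73.62] gap 85.4 F [-1.2  0.8 -0.1] j [-44.   6. 101.  -0.  73.  29.]
tool shift [-4.1 -5.3 66.9] in 3 rows of [-1.4, -1.8, 22.3] | rotvec [-0.04 -0.21 -0.22]
```

jog_arm --offset '[[-4, -5, 5], [0, 0, 15], [0, 0, 20], [0, 0, 16], [0, 0, 7], [0, 0, 0]]' --delta_rot '[[0, 0, 0], [0, 0, 0], [0, 0, 0], [0, 0, 0], [0, 0, 0], [0, 0, 0]]' --jaw '[100, 100, 100, 100, 100, 100]'

```text
time: 2.5
tool_pos: [436.4, -345.5, 41.2]
tcp_rot: [-179.7, -0.6, -73.7]
ft_force: [-0.2, 0.9, 0.5]
finger_gap: 85.6
```

```bash
python3 plan.py 434.8 -342.3 36 -73.4 30
```

```text
t 2.5 pos [ 436.4 -345.5   41.2] rot [-179.75   -0.61  -73.74] gap 85.6 F [-0.2  0.9  0.5] j [-44.  10. 103.  -0.  66.  30.]
tool shift [-3.6  0.7  5.2] in 1 rows of [-3.6, 0.7, 5.2] | rotvec [-0.25 -0.61 -0.34]
```

jog_arm --offset '[[-3, 1, 5], [0, 0, 0], [0, 0, 0], [0, 0, 0], [0, 0, 0], [0, 0, 0], [0, 0, 0], [0, 0, 0], [0, 0, 0], [0, 0, 0]]' --delta_rot '[[-0.2, -0.6, -0.3], [0, 0, 0], [0, 0, 0], [0, 0, 0], [0, 0, 0], [0, 0, 0], [0, 0, 0], [0, 0, 0], [0, 0, 0], [0, 0, 0]]' --jaw '[100, 100, 50, 30, 30, 30, 30, 30, 30, 30]'

```text
time: 3.5
tool_pos: [436.5, -344.5, 39.4]
tcp_rot: [-179.8, -0.2, -73.4]
ft_force: [0.3, -1.0, -0.6]
finger_gap: 52.1
```

```bash
python3 plan.py 434.8 -342.3 36 -73.4 30
```

```text
t 3.5 pos [ 436.5 -344.5   39.4] rot [-179.81   -0.23  -73.4 ] gap 52.1 F [ 0.3 -1.  -0.6] j [-44.  11. 103.   0.  66.  30.]
tool shift [-2.6  1.   3.4] in 1 rows of [-2.6, 1.0, 3.4] | rotvec [-0.19 -0.23  0.  ]
```

jog_arm --offset '[[0, 0, -8], [0, 0, -15], [0, 0, -25], [0, 0, -30], [0, 0, -30], [0, 0, -30], [0, 0, -25], [0, 0, -15], [0, 0, -5], [0, 0, 0]]' --delta_rot '[[0, 0, 0], [0, 0, 0], [0, 0, 0], [0, 0, 0], [0, 0, 0], [0, 0, 0], [0, 0, 0], [0, 0, 0], [0, 0, 0], [0, 0, 0]]' --jaw '[30, 30, 30, 30, 30, 30, 30, 30, 30, 30]'

```text
time: 4.5
tool_pos: [435.7, -343.9, 240.8]
tcp_rot: [-179.6, -0.6, -73.4]
ft_force: [0.5, 0.4, -0.1]
finger_gap: 51.6
```

```bash
python3 plan.py 633.6 128 240 -73.4 30
```

```text
t 4.5 pos [ 435.7 -343.9  240.8] rot [-179.62   -0.57  -73.4 ] gap 51.6 F [ 0.5  0.4 -0.1] j [-44.  -0.  92.   0.  87.  30.]
tool shift [-395.6 -324.5   -1. ] in 18 rows of [-22.0, -18.0, -0.1] | rotvec [-0.38 -0.57  0.  ]
```

jog_arm --offset '[[-6, -5, 0], [-12, -10, 0], [-20, -16, 0], [-24, -20, 0], [-24, -20, 0], [-24, -20, 0], [-24, -20, 0], [-24, -20, 0], [-24, -20, 0], [-24, -20, 0], [-24, -20, 0], [-24, -20, 0], [-24, -20, 0], [-24, -20, 0], [-24, -20, 0], [-24, -20, 0], [-22, -17, 0], [-14, -11, 0], [-6, -5, 0], [0, 0, 0]]' --delta_rot '[[-0.4, -0.6, 0], [0, 0, 0], [0, 0, 0], [0, 0, 0], [0, 0, 0], [0, 0, 0], [0, 0, 0], [0, 0, 0], [0, 0, 0], [0, 0, 0], [0, 0, 0], [0, 0, 0], [0, 0, 0], [0, 0, 0], [0, 0, 0], [0, 0, 0], [0, 0, 0], [0, 0, 0], [0, 0, 0], [0, 0, 0]]' --jaw '[30, 30, 30, 30, 30, 30, 30, 30, 30, 30, 30, 30, 30, 30, 30, 30, 30, 30, 30, 30]'

```text
time: 6.5
tool_pos: [624.5, 170.9, 211.8]
tcp_rot: [177.6, 1.6, -72.9]
ft_force: [0.4, -1.2, 0.1]
finger_gap: 52.0
```

```bash
python3 plan.py 633.6 128 100 -73.4 30
```

```text
t 6.5 pos [624.5 170.9 211.8] rot [177.56   1.62 -72.94] gap 52.0 F [ 0.4 -1.2  0.1] j [10. 18. 76.  1. 89. 83.]
tool shift [ 46.8  -0.8 110.6] in 5 rows of [9.4, -0.2, 22.1] | rotvec [2.45 1.61 0.49]
```

jog_arm --offset '[[20, 0, 0], [20, 0, 10], [5, 0, 25], [0, 0, 25], [0, 0, 25], [0, 0, 15], [0, 0, 0]]' --delta_rot '[[1.2, 0.8, 0], [1.2, 0.8, 0.5], [0, 0, 0], [0, 0, 0], [0, 0, 0], [0, 0, 0], [0, 0, 0]]' --jaw '[30, 30, 30, 30, 30, 30, 30]'

```text
time: 7.2
tool_pos: [636.4, 115.9, 107.5]
tcp_rot: [-179.9, -0.4, -73.8]
ft_force: [-0.4, -0.2, -0.3]
finger_gap: 52.1
```

```bash
python3 plan.py 633.6 128 41 -73.4 30
```

```text
t 7.2 pos [636.4 115.9 107.5] rot [-179.9    -0.38  -73.76] gap 52.1 F [-0.4 -0.2 -0.3] j [ 6. 19. 85. -0. 76. 80.]
tool shift [-12.9  -0.5  66.4] in 3 rows of [-4.3, -0.2, 22.1] | rotvec [-0.1  -0.38 -0.36]
```

jog_arm --offset '[[-6, 0, 5], [-4, 0, 12], [0, 0, 15], [0, 0, 12], [0, 0, 7], [0, 0, 3], [0, 0, 0], [0, 0, 0]]' --delta_rot '[[0, -0.4, -0.3], [0, 0, 0], [0, 0, 0], [0, 0, 0], [0, 0, 0], [0, 0, 0], [0, 0, 0], [0, 0, 0]]' --jaw '[30, 30, 30, 30, 30, 30, 30, 30]'

```text
time: 8.0
tool_pos: [635.6, 126.0, 52.4]
tcp_rot: [-179.6, -0.0, -73.4]
ft_force: [0.5, 0.3, -0.4]
finger_gap: 52.1
```

```bash
python3 plan.py 633.6 128 41 -73.4 30
```

```text
t 8.0 pos [635.6 126.   52.4] rot [-1.7964e+02 -2.0000e-02 -7.3420e+01] gap 52.1 F [ 0.5  0.3 -0.4] j [ 7. 23. 87.  0. 70. 80.]
tool shift [-2.5  1.4 11.4] in 1 rows of [-2.5, 1.4, 11.4] | rotvec [-0.36 -0.02 -0.02]
```

Expected contact near TCP z ≈ 40–41.

jog_arm --offset '[[-2, 1, 4], [0, 0, 3], [0, 0, 2], [0, 0, 1.5], [0, 0, 1], [0, 0, 0]]' --delta_rot '[[-0.4, 0, 0], [0, 0, 0], [0, 0, 0], [0, 0, 0], [0, 0, 0], [0, 0, 0]]' --jaw '[30, 30, 30, 30, 30, 30]'

```text
time: 8.6
tool_pos: [635.2, 127.9, 41.6]
tcp_rot: [-179.9, -0.0, -73.4]
ft_force: [0.1, 1.3, 0.4]
finger_gap: 52.0
```

```bash
python3 plan.py 633.6 128 41 -73.4 30; python3 - <<'E'
from h import *
p,_=snap('side','s1')
cv2.imwrite('pics/s1c.png',cv2.resize(p[150:300,180:420,::-1],None,fx=3,fy=3))
E
```

```text
t 8.6 pos [635.2 127.9  41.6] rot [-1.7992e+02 -5.0000e-02 -7.3430e+01] gap 52.0 F [0.1 1.3 0.4] j [ 7. 24. 87. -0. 70. 80.]
tool shift [-0.5  1.5  0.6] in 1 rows of [-0.5, 1.5, 0.6] | rotvec [-0.08 -0.05 -0.03]
```

View pics/s1c.png

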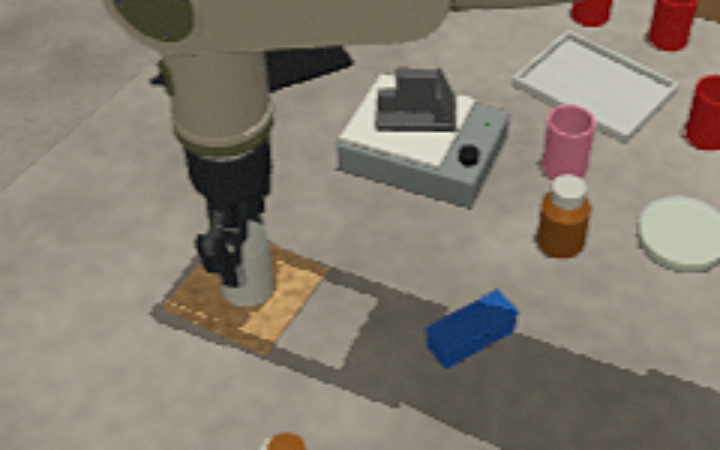

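jog_arm --offset '[[0, 0, 1], [0, 0, 1]]' --delta_rot '[[0, 0, 0], [0, 0, 0]]' --jaw '[30, 30]'

```text
time: 8.85
tool_pos: [635.5, 127.9, 40.0]
tcp_rot: [-179.9, -0.1, -73.4]
ft_force: [-2.2, -1.4, 6.0]
finger_gap: 52.0
```

jog_arm --offset '[[0, 0, 0], [0, 0, 0], [0, 0, 0], [0, 0, 0], [0, 0, -15], [0, 0, -30], [0, 0, -40], [0, 0, -40], [0, 0, -40], [0, 0, -20], [0, 0, -5], [0, 0, 0]]' --delta_rot '[[0, 0, 0], [0, 0, 0], [0, 0, 0], [0, 0, 0], [0, 0, 0], [0, 0, 0], [0, 0, 0], [0, 0, 0], [0, 0, 0], [0, 0, 0], [0, 0, 0], [0, 0, 0]]' --jaw '[60, 80, 100, 100, 100, 100, 100, 100, 100, 100, 100, 100]'

```text
time: 10.05
tool_pos: [634.5, 127.9, 244.5]
tcp_rot: [-179.7, -0.1, -73.4]
ft_force: [0.2, 0.1, -0.3]
finger_gap: 85.5
```

```bash
python3 plan.py 591.3 -135.7 220 -60.7 35; python3 - <<'E'
from h import *
snap('side','s2');
E
```

```text
t 10.05 pos [634.5 127.9 244.5] rot [-1.797e+02 -9.000e-02 -7.343e+01] gap 85.5 F [ 0.2  0.1 -0.3] j [ 7. 14. 76. -0. 89. 80.]
tool shift [240.3 116.8  24.2] in 8 rows of [30.0, 14.6, 3.0] | rotvec [ -0.29  -0.12 -12.73]
```

View pics/s2.png

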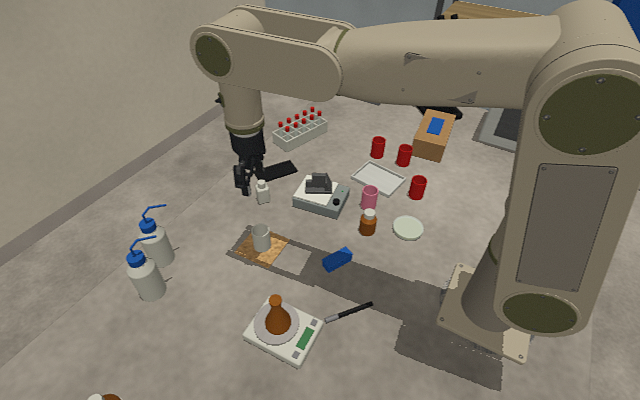

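jog_arm --offset '[[15, 7, 0], [28, 13, 0], [28, 13, 0], [28, 13, 0], [28, 13, 0], [28, 13, 0], [24, 12, 0], [15, 7, 0], [6, 3, 0], [0, 0, 0], [0, 0, 0]]' --delta_rot '[[0, 0, 0], [0, 0, 0], [0, 0, 0], [0, 0, 0], [0, 0, 0], [0, 0, 0], [0, 0, 0], [0, 0, 0], [0, 0, -5], [0, 0, -5], [0, 0, -2]]' --jaw '[100, 100, 100, 100, 100, 100, 100, 100, 100, 100, 100]'

```text
time: 11.2
tool_pos: [584.4, -107.9, 217.9]
tcp_rot: [178.3, 1.1, -61.2]
ft_force: [-0.1, 1.1, 1.2]
finger_gap: 85.6
```

```bash
python3 plan.py 591.3 -135.7 140 -60.5 35
```

```text
t 11.2 pos [ 584.4 -107.9  217.9] rot [178.32   1.08 -61.19] gap 85.6 F [-0.1  1.1  1.2] j [-15.   9.  85.  -0.  88.  46.]
tool shift [29.1  5.1 77.5] in 3 rows of [9.7, 1.7, 25.8] | rotvec [ 1.67  1.09 -0.68]
```

jog_arm --offset '[[10, 2, 10], [10, 2, 20], [4, 1, 20], [0, 0, 15], [0, 0, 7], [0, 0, 0]]' --delta_rot '[[0.8, 0.5, -0.3], [0.8, 0.5, -0.3], [0, 0, 0], [0, 0, 0], [0, 0, 0], [0, 0, 0]]' --jaw '[100, 100, 100, 100, 80, 60]'

```text
time: 11.8
tool_pos: [581.9, -135.3, 131.9]
tcp_rot: [179.2, 0.7, -60.6]
ft_force: [-0.4, 0.5, 0.6]
finger_gap: 58.9
```

```bash
python3 plan.py 591.3 -135.7 86 -60.5 35
```

```text
t 11.8 pos [ 581.9 -135.3  131.9] rot [179.24   0.73 -60.64] gap 58.9 F [-0.4  0.5  0.6] j [-18.  12.  91.  -0.  78.  43.]
tool shift [ 5.6 -8.5 45.7] in 2 rows of [2.8, -4.3, 22.9] | rotvec [ 0.76  0.74 -0.14]
```

jog_arm --offset '[[5, -8, 0], [0, 0, 5], [0, 0, 10], [0, 0, 10], [0, 0, 5], [0, 0, 0]]' --delta_rot '[[0.7, 0.7, 0], [0, 0, 0], [0, 0, 0], [0, 0, 0], [0, 0, 0], [0, 0, 0]]' --jaw '[60, 60, 60, 60, 60, 60]'

```text
time: 12.4
tool_pos: [593.9, -135.3, 101.7]
tcp_rot: [-179.9, -0.2, -60.5]
ft_force: [0.8, 0.4, -0.1]
finger_gap: 51.6
```

```bash
python3 plan.py 591.3 -135.7 86 -60.5 35
```

```text
t 12.4 pos [ 593.9 -135.3  101.7] rot [-179.85   -0.18  -60.55] gap 51.6 F [ 0.8  0.4 -0.1] j [-18.  14.  92.  -0.  74.  43.]
tool shift [-1.   2.5 15.6] in 1 rows of [-1.0, 2.5, 15.6] | rotvec [-0.15 -0.18 -0.05]
```

jog_arm --offset '[[-1, 2, 4], [0, 0, 6], [0, 0, 4], [0, 0, 1], [0, 0, 0]]' --delta_rot '[[-0.1, -0.2, 0], [0, 0, 0], [0, 0, 0], [0, 0, 0], [0, 0, 0]]' --jaw '[60, 60, 60, 60, 60]'

```text
time: 12.9
tool_pos: [591.5, -135.5, 85.5]
tcp_rot: [-180.0, 0.0, -60.6]
ft_force: [-0.3, -0.6, -0.1]
finger_gap: 51.3
```

```bash
python3 plan.py 591.3 -135.7 86 -60.5 35
```

```text
t 12.9 pos [ 591.5 -135.5   85.5] rot [-1.7997e+02  4.0000e-02 -6.0550e+01] gap 51.3 F [-0.3 -0.6 -0.1] j [-18.  15.  93.   0.  73.  43.]
tool shift [ 0.1  0.2 -0.5] in 1 rows of [0.1, 0.2, -0.5] | rotvec [-0.03  0.04 -0.05]
```

Well aligned. Closing.

jog_arm --offset '[[0, 0, 0], [0, 0, 0], [0, 0, 0], [0, 0, 0], [0, 0, 0], [0, 0, 0], [0, 0, 0], [0, 0, 0], [0, 0, 0], [0, 0, 0]]' --delta_rot '[[0, 0, 0], [0, 0, 0], [0, 0, 0], [0, 0, 0], [0, 0, 0], [0, 0, 0], [0, 0, 0], [0, 0, 0], [0, 0, 0], [0, 0, 0]]' --jaw '[30, 10, 0, 0, 0, 0, 0, 0, 0, 0]' --newtons 80

```text
time: 13.9
tool_pos: [592.0, -135.8, 86.1]
tcp_rot: [-179.9, -0.0, -60.6]
ft_force: [0.2, 0.1, -0.4]
finger_gap: 12.7
```

```bash
python3 plan.py 591.3 -135.7 86 -60.5 35
```

```text
t 13.9 pos [ 592.  -135.8   86.1] rot [-1.7992e+02 -2.0000e-02 -6.0560e+01] gap 12.7 F [ 0.2  0.1 -0.4] j [-18.  15.  92.   0.  73.  43.]
tool shift [-0.4  0.5  0.1] in 1 rows of [-0.4, 0.5, 0.1] | rotvec [-0.08 -0.02 -0.06]
```

jog_arm --offset '[[0, 0, -4], [0, 0, -8], [0, 0, -15], [0, 0, -20], [0, 0, -22], [0, 0, -20], [0, 0, -12], [0, 0, -5], [0, 0, 0]]' --delta_rot '[[0, 0, 0], [0, 0, 0], [0, 0, 0], [0, 0, 0], [0, 0, 0], [0, 0, 0], [0, 0, 0], [0, 0, 0], [0, 0, 0]]' --jaw '[0, 0, 0, 0, 0, 0, 0, 0, 0]'

```text
time: 14.8
tool_pos: [590.3, -135.1, 199.9]
tcp_rot: [180.0, 0.1, -60.5]
ft_force: [0.5, 0.2, -3.8]
finger_gap: 12.6
```

```bash
python3 plan.py 455 -334 200 -99.5 25
```

```text
t 14.8 pos [ 590.3 -135.1  199.9] rot [ 1.7998e+02  1.1000e-01 -6.0540e+01] gap 12.6 F [ 0.5  0.2 -3.8] j [-18.   9.  87.   0.  84.  43.]
tool shift [ 1.067e+02  2.157e+02 -2.000e-01] in 10 rows of [10.7, 21.6, -0.0] | rotvec [ 0.06  0.1  38.96]
```

jog_arm --offset '[[4, 8, 0], [8, 16, 0], [10, 20, 0], [11, 22, 0], [11, 22, 0], [11, 22, 0], [11, 22, 0], [11, 22, 0], [10, 20, 0], [7, 14, 0], [3, 6, 0], [0, 0, 0]]' --delta_rot '[[0, 0, 0], [0, 0, 0], [0, 0, 0], [0, 0, 0], [0, 0, 0], [0, 0, 0], [0, 0, 0], [0, 0, 0], [0, 0, 0], [0, 0, 0], [0, 0, 0], [0, 0, 0]]' --jaw '[0, 0, 0, 0, 0, 0, 0, 0, 0, 0, 0, 0]'

```text
time: 16.0
tool_pos: [447.4, -327.8, 185.8]
tcp_rot: [179.1, 1.2, -60.8]
ft_force: [-0.7, 0.9, -4.2]
finger_gap: 12.6
```

jog_arm --offset '[[0, 0, 0], [0, 0, 0], [0, 0, 0], [0, 0, 0], [0, 0, 0], [0, 0, 0], [0, 0, 0], [0, 0, 0], [0, 0, 0]]' --delta_rot '[[0, 0, 2.5], [0, 0, 5], [0, 0, 6], [0, 0, 6], [0, 0, 6], [0, 0, 5], [0, 0, 3], [0, 0, 1], [0, 0, 0]]' --jaw '[0, 0, 0, 0, 0, 0, 0, 0, 0]'

```text
time: 16.9
tool_pos: [447.0, -322.1, 181.4]
tcp_rot: [178.3, 0.8, -96.5]
ft_force: [0.2, 0.4, -4.4]
finger_gap: 12.6
```

```bash
python3 plan.py 455 -334 200 -99.5 25
```

```text
t 16.9 pos [ 447.  -322.1  181.4] rot [178.33   0.8  -96.46] gap 12.6 F [ 0.2  0.4 -4.4] j [-41.   3.  95.  -0.  84.  56.]
tool shift [ 10.6  -8.7 -19. ] in 1 rows of [10.6, -8.7, -19.0] | rotvec [1.69 0.76 3.05]
```

jog_arm --offset '[[5, -4, 5], [5, -4, 15], [0, 0, 20], [0, 0, 20], [0, 0, 12], [0, 0, 5], [0, 0, 0]]' --delta_rot '[[0.8, 0.4, 1.3], [0.8, 0.4, 1.3], [0, 0, 0], [0, 0, 0], [0, 0, 0], [0, 0, 0], [0, 0, 0]]' --jaw '[0, 0, 0, 0, 0, 0, 0]'

```text
time: 17.6
tool_pos: [455.2, -334.4, 100.5]
tcp_rot: [-179.8, -0.2, -99.0]
ft_force: [-0.9, 0.3, -4.6]
finger_gap: 12.6
```

```bash
python3 plan.py 455 -334 60 -99.1 25
```

```text
t 17.6 pos [ 455.2 -334.4  100.5] rot [-179.75   -0.2   -99.04] gap 12.6 F [-0.9  0.3 -4.6] j [-41.   8.  99.  -0.  73.  58.]
tool shift [-0.5  0.4 40.5] in 2 rows of [-0.2, 0.2, 20.3] | rotvec [-0.25 -0.2   0.06]
```

jog_arm --offset '[[0, 0, 5], [0, 0, 12], [0, 0, 12], [0, 0, 6], [0, 0, 2], [0, 0, 0]]' --delta_rot '[[-0.2, -0.2, 0], [0, 0, 0], [0, 0, 0], [0, 0, 0], [0, 0, 0], [0, 0, 0]]' --jaw '[0, 0, 0, 0, 0, 0]'

```text
time: 18.2
tool_pos: [456.6, -335.6, 62.5]
tcp_rot: [-179.8, -0.1, -99.0]
ft_force: [0.0, 0.3, -3.3]
finger_gap: 12.5
```

```bash
python3 plan.py 455 -334 41 -99.1 25; python3 - <<'E'
from h import *
p,_=snap('side','s3')
cv2.imwrite('pics/s3c.png',cv2.resize(p[100:240,280:440,::-1],None,fx=4,fy=4))
E
```

```text
t 18.2 pos [ 456.6 -335.6   62.5] rot [-1.7979e+02 -9.0000e-02 -9.9030e+01] gap 12.5 F [ 0.   0.3 -3.3] j [-42.  10. 100.   0.  69.  57.]
tool shift [-1.3  1.9 21.5] in 1 rows of [-1.3, 1.9, 21.5] | rotvec [-0.21 -0.09  0.07]
```

View pics/s3c.png

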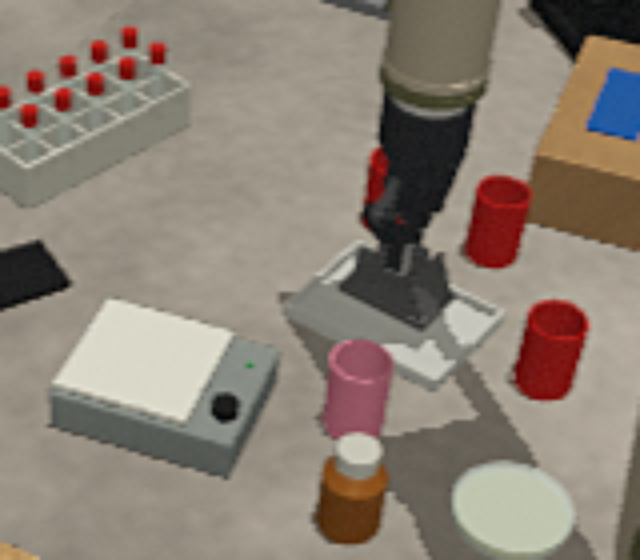

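jog_arm --offset '[[-1, 2, 4], [0, 0, 6], [0, 0, 5], [0, 0, 2], [0, 0, 1], [0, 0, 0]]' --delta_rot '[[-0.2, 0, 0], [0, 0, 0], [0, 0, 0], [0, 0, 0], [0, 0, 0], [0, 0, 0]]' --jaw '[0, 0, 0, 0, 0, 0]'

```text
time: 18.85
tool_pos: [455.3, -334.7, 44.2]
tcp_rot: [-179.9, -0.2, -99.0]
ft_force: [0.2, -0.5, -3.7]
finger_gap: 12.9
```

```bash
python3 plan.py 455 -334 41 -99.1 25
```

```text
t 18.85 pos [ 455.3 -334.7   44.2] rot [-1.7991e+02 -1.5000e-01 -9.9030e+01] gap 12.9 F [ 0.2 -0.5 -3.7] j [-41.  12. 101.  -0.  67.  58.]
tool shift [-0.7  0.4  3.2] in 1 rows of [-0.7, 0.4, 3.2] | rotvec [-0.09 -0.15  0.07]
```

jog_arm --offset '[[-0.5, 0.5, 2], [0, 0, 1.5], [0, 0, 1]]' --delta_rot '[[0, 0, 0], [0, 0, 0], [0, 0, 0]]' --jaw '[0, 0, 0]'

```text
time: 19.15
tool_pos: [455.3, -334.6, 40.2]
tcp_rot: [-179.9, -0.2, -99.0]
ft_force: [-4.5, 0.3, 5.0]
finger_gap: 12.4
```

Contact at z ≈ 40. Release and rise just clear of the rib.

jog_arm --offset '[[0, 0, 0], [0, 0, 0], [0, 0, 0], [0, 0, 0], [0, 0, -5], [0, 0, -15], [0, 0, -20], [0, 0, -15], [0, 0, -5], [0, 0, 0]]' --delta_rot '[[0, 0, 0], [0, 0, 0], [0, 0, 0], [0, 0, 0], [0, 0, 0], [0, 0, 0], [0, 0, 0], [0, 0, 0], [0, 0, 0], [0, 0, 0]]' --jaw '[20, 40, 50, 50, 50, 50, 50, 50, 50, 50]'

```text
time: 20.15
tool_pos: [457.3, -336.2, 109.3]
tcp_rot: [-179.5, -0.4, -99.0]
ft_force: [0.5, 0.6, -1.1]
finger_gap: 43.0
```

```bash
python3 plan.py 455 -334 75 -99.1 25; python3 - <<'E'
from h import *
p,_=snap('side','s4')
cv2.imwrite('pics/s4c.png',cv2.resize(p[100:240,280:440,::-1],None,fx=4,fy=4))
p,_=snap('top','t4')
cv2.imwrite('pics/t4c.png',cv2.resize(p[150:310,380:500,::-1],None,fx=4,fy=4))
E
```

```text
t 20.15 pos [ 457.3 -336.2  109.3] rot [-179.5    -0.42  -99.03] gap 43.0 F [ 0.5  0.6 -1.1] j [-41.   7.  99.  -0.  74.  58.]
tool shift [-2.   2.9 34.3] in 2 rows of [-1.0, 1.5, 17.1] | rotvec [-0.5  -0.42  0.07]
```

View pics/s4c.png

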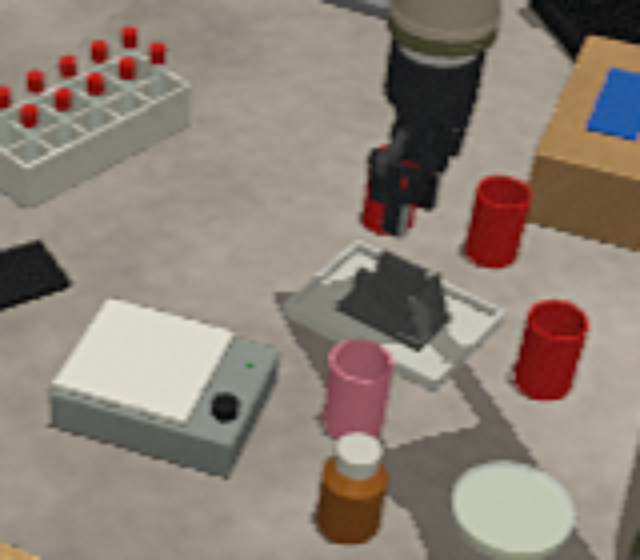

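View pics/t4c.png

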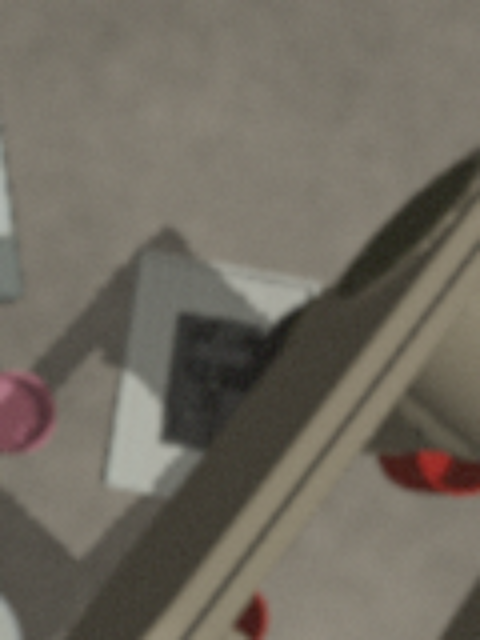

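```bash
python3 - <<'E'
from h import *
for n,f in(('top','t4'),('side','s4')):
    d=np.load('pics/%s.npy'%f); W=cloud(n,d)
    k=(d>0)&(np.hypot(W[...,0]-455,W[...,1]+334)<70)&(W[...,2]>60)&(W[...,2]<72); P=W[k]
    if len(P)>5: print(n,len(P),cv2.minAreaRect(P[:,:2].astype(np.float32)),np.median(P[:,2]))
    k=(d>0)&(np.hypot(W[...,0]-455,W[...,1]+334)<56)&(W[...,2]>10)&(W[...,2]<72); P=W[k]
    if len(P)>5: print(n,len(P),cv2.minAreaRect(P[:,:2].astype(np.float32)))
E
```

```text
top 36 ((440.2790832519531, -330.7585144042969), (14.132798194885254, 17.86526870727539), 73.36863708496094) 64.45754390272236
top 390 ((454.63238525390625, -331.30584716796875), (53.89619445800781, 89.70243835449219), 80.51838684082031)
side 40 ((454.347412109375, -333.1169128417969), (15.568108558654785, 43.96623992919922), 83.25899505615234) 64.57026480847088
side 395 ((453.9818115234375, -331.05413818359375), (57.48413848876953, 89.6002197265625), 83.16004943847656)
```

jog_arm --offset '[[-2, 2, 0], [0, 0, 0], [0, 0, 0], [0, 0, 5], [0, 0, 10], [0, 0, 8], [0, 0, 4], [0, 0, 0]]' --delta_rot '[[-0.5, -0.4, 0], [0, 0, 0], [0, 0, 0], [0, 0, 0], [0, 0, 0], [0, 0, 0], [0, 0, 0], [0, 0, 0]]' --jaw '[0, 0, 0, 0, 0, 0, 0, 0]'

```text
time: 21.05
tool_pos: [452.4, -331.0, 73.8]
tcp_rot: [179.5, 0.3, -99.0]
ft_force: [-0.1, -0.8, 0.4]
finger_gap: -0.3
```

```bash
python3 plan.py 455 -334 66 -99.1 25
```

```text
t 21.05 pos [ 452.4 -331.    73.8] rot [179.5    0.31 -99.03] gap -0.3 F [-0.1 -0.8  0.4] j [-41.  10. 100.  -0.  71.  58.]
tool shift [ 2.6 -3.1  7.7] in 1 rows of [2.6, -3.1, 7.7] | rotvec [0.5  0.31 0.07]
```

jog_arm --offset '[[2, -2, 2], [0, 0, 2], [0, 0, 1.5], [0, 0, 1]]' --delta_rot '[[0.5, 0.3, 0], [0, 0, 0], [0, 0, 0], [0, 0, 0]]' --jaw '[0, 0, 0, 0]'

```text
time: 21.45
tool_pos: [454.5, -333.8, 67.2]
tcp_rot: [-179.9, -0.0, -99.0]
ft_force: [-0.2, 0.1, -0.2]
finger_gap: 0.0
```

jog_arm --offset '[[0, 0, 1.5], [0, 0, 1]]' --delta_rot '[[0, 0, 0], [0, 0, 0]]' --jaw '[0, 0]'

```text
time: 21.65
tool_pos: [454.7, -334.0, 66.0]
tcp_rot: [-179.9, -0.1, -99.0]
ft_force: [-7.0, 4.8, 14.5]
finger_gap: 0.1
```

jog_arm --offset '[[0, 0, 0.5], [0, 0, 0.5]]' --delta_rot '[[0, 0, 0], [0, 0, 0]]' --jaw '[0, 0]'

```text
time: 21.85
tool_pos: [455.0, -334.2, 66.1]
tcp_rot: [-179.9, -0.1, -99.0]
ft_force: [-2.1, 2.2, 5.3]
finger_gap: -0.2
```

```bash
python3 plan.py 455 -334 66 -99.1 25
```

```text
t 21.85 pos [ 455.  -334.2   66.1] rot [-1.7987e+02 -9.0000e-02 -9.9020e+01] gap -0.2 F [-2.1  2.2  5.3] j [-42.  10. 100.  -0.  69.  58.]
tool shift [-0.2  0.   0.1] in 1 rows of [-0.2, 0.0, 0.1] | rotvec [-0.13 -0.09  0.08]
```

jog_arm --offset '[[0, 0, 1], [0, 0, 1.2], [0, 0, 1.2], [0, 0, 1.2]]' --delta_rot '[[0, 0, 0], [0, 0, 0], [0, 0, 0], [0, 0, 0]]' --jaw '[0, 0, 0, 0]'

```text
time: 22.25
tool_pos: [455.0, -334.3, 66.1]
tcp_rot: [-179.9, -0.1, -99.0]
ft_force: [-5.7, 5.7, 13.0]
finger_gap: -0.1
```

Firm at z = 66.1 under 13–15 N with no motion. Up, then to the flask.

jog_arm --offset '[[0, 0, -5], [0, 0, -20], [0, 0, -40], [0, 0, -40], [0, 0, -40], [0, 0, -30], [0, 0, -10], [0, 0, 0]]' --delta_rot '[[0, 0, 0], [0, 0, 0], [0, 0, 0], [0, 0, 0], [0, 0, 0], [0, 0, 0], [0, 0, 0], [0, 0, 0]]' --jaw '[0, 0, 0, 50, 80, 100, 100, 100]'

```text
time: 23.05
tool_pos: [454.1, -333.3, 256.1]
tcp_rot: [-180.0, -0.0, -99.0]
ft_force: [-0.6, 0.7, -0.1]
finger_gap: 72.7
```

```bash
python3 - <<'E'
from h import *
d=snap('side','s5')[1]
W=cloud('side',d)
k=(d>0)&(np.hypot(W[...,0]-455,W[...,1]+334)<56)&(W[...,2]>10)&(W[...,2]<72); P=W[k]
print(cv2.minAreaRect(P[:,:2].astype(np.float32)))
k=(d>0)&(np.hypot(W[...,0]-455,W[...,1]+334)<70)&(W[...,2]>60)&(W[...,2]<72); P=W[k]
print(cv2.minAreaRect(P[:,:2].astype(np.float32)))
E
python3 plan.py 441.5 323.7 260 - 35
```

```text
((451.44580078125, -320.2427978515625), (99.33412170410156, 66.30307006835938), 9.243176460266113)
((453.4111328125, -334.0108642578125), (14.935067176818848, 46.42346954345703), 74.71131896972656)
t 23.1 pos [ 453.9 -333.2  255.2] rot [ 1.7996e+02  1.0000e-02 -9.9010e+01] gap 79.0 F [ 0.6 -0.2 -0.4] j [-41.   1.  89.  -0.  89.  58.]
tool shift [-646.8  115.2   -4.7] in 19 rows of [-34.0, 6.1, -0.2] | rotvec [0.04 0.01 0.  ]
```

jog_arm --offset '[[0, 0, 0], [0, 0, 0], [0, 0, 0], [0, 0, 0], [0, 0, 0], [0, 0, 0], [0, 0, 0], [0, 0, 0], [0, 0, 0], [0, 0, 0]]' --delta_rot '[[0, 0, -5], [0, 0, -8], [0, 0, -8], [0, 0, -8], [0, 0, -8], [0, 0, -8], [0, 0, -6], [0, 0, -3], [0, 0, 0], [0, 0, 0]]' --jaw '[100, 100, 100, 100, 100, 100, 100, 100, 100, 100]'

```text
time: 24.1
tool_pos: [446.2, -326.4, 227.7]
tcp_rot: [179.9, 2.1, -42.9]
ft_force: [0.3, -0.3, -0.9]
finger_gap: 85.4
```

```bash
python3 plan.py 441.5 323.7 260 - 38
```

```text
t 24.1 pos [ 446.2 -326.4  227.7] rot [179.94   2.12 -42.88] gap 85.4 F [ 0.3 -0.3 -0.9] j [-41.   2.  91.  -0.  89.   1.]
tool shift [-446.7 -473.1  -16.3] in 18 rows of [-24.8, -26.3, -0.9] | rotvec [0.06 2.12 0.  ]
```

jog_arm --offset '[[-12, -12, -10], [-24, -26, -10], [-24, -26, -4], [-24, -26, -3], [-24, -26, -3], [-24, -26, -3], [-24, -26, -3], [-24, -26, -3], [-24, -26, -3], [-24, -26, -3], [-24, -26, -3], [-24, -26, -3], [-24, -26, -3], [-24, -26, -3], [-24, -26, -2], [-20, -22, 0], [-12, -12, 0], [-5, -5, 0], [0, 0, 0]]' --delta_rot '[[0, 1, 0], [0, 1, 0], [0, 0, 0], [0, 0, 0], [0, 0, 0], [0, 0, 0], [0, 0, 0], [0, 0, 0], [0, 0, 0], [0, 0, 0], [0, 0, 0], [0, 0, 0], [0, 0, 0], [0, 0, 0], [0, 0, 0], [0, 0, 0], [0, 0, 0], [0, 0, 0], [0, 0, 0]]' --jaw '[100, 100, 100, 100, 100, 100, 100, 100, 100, 100, 100, 100, 100, 100, 100, 100, 100, 100, 100]'

```text
time: 26.0
tool_pos: [449.9, 262.0, 275.1]
tcp_rot: [179.4, 0.9, -45.0]
ft_force: [0.2, 0.2, -0.4]
finger_gap: 85.2
```

```bash
python3 plan.py 441.5 323.7 200 -43 38
```

```text
t 26.0 pos [449.9 262.  275.1] rot [179.42   0.94 -45.  ] gap 85.2 F [ 0.2  0.2 -0.4] j [24. -5. 93.  1. 92. 69.]
tool shift [-48.3 -38.4  75.6] in 3 rows of [-16.1, -12.8, 25.2] | rotvec [ 0.56  0.95 -1.99]
```

jog_arm --offset '[[-12, -10, 10], [-17, -14, 20], [-12, -10, 20], [-4, -3, 15], [0, 0, 8], [0, 0, 0]]' --delta_rot '[[0.3, 0.5, -1], [0.3, 0.5, -1], [0, 0, 0], [0, 0, 0], [0, 0, 0], [0, 0, 0]]' --jaw '[100, 100, 100, 100, 100, 100]'

```text
time: 26.6
tool_pos: [444.6, 315.2, 199.1]
tcp_rot: [180.0, -0.2, -43.4]
ft_force: [0.8, 0.4, -0.2]
finger_gap: 85.7
```

```bash
python3 plan.py 441.5 323.7 107 -43 38
```

```text
t 26.6 pos [444.6 315.2 199.1] rot [179.96  -0.24 -43.42] gap 85.7 F [ 0.8  0.4 -0.2] j [30. -0. 97. -0. 84. 74.]
tool shift [-8.5 -4.1 92. ] in 3 rows of [-2.8, -1.4, 30.7] | rotvec [ 0.04 -0.24 -0.42]
```

jog_arm --offset '[[-5, -3, 5], [-4, -1, 12], [0, 0, 15], [0, 0, 12], [0, 0, 5], [0, 0, 0]]' --delta_rot '[[0, -0.2, -0.2], [0, 0, -0.2], [0, 0, 0], [0, 0, 0], [0, 0, 0], [0, 0, 0]]' --jaw '[100, 100, 100, 100, 90, 85]'

```text
time: 27.2
tool_pos: [442.1, 323.2, 147.6]
tcp_rot: [-179.9, -0.1, -43.2]
ft_force: [-0.5, 0.5, 0.7]
finger_gap: 72.4
```

```bash
python3 plan.py 441.5 323.7 107 -43 38
```

```text
t 27.2 pos [442.1 323.2 147.6] rot [-1.7992e+02 -8.0000e-02 -4.3150e+01] gap 72.4 F [-0.5  0.5  0.7] j [31.  2. 99. -0. 78. 74.]
tool shift [-0.9  0.1 40.6] in 2 rows of [-0.4, 0.1, 20.3] | rotvec [-0.08 -0.08 -0.15]
```

jog_arm --offset '[[-0.5, 0, 6], [0, 0, 10], [0, 0, 10], [0, 0, 7], [0, 0, 3], [0, 0, 0], [0, 0, 0]]' --delta_rot '[[0, 0, 0], [0, 0, 0], [0, 0, 0], [0, 0, 0], [0, 0, 0], [0, 0, 0], [0, 0, 0]]' --jaw '[85, 85, 85, 85, 85, 75, 70]'

```text
time: 27.9
tool_pos: [442.0, 323.6, 108.6]
tcp_rot: [-179.9, -0.1, -43.1]
ft_force: [0.0, 0.7, 0.0]
finger_gap: 60.0
```

```bash
python3 plan.py 441.5 323.7 107 -43 38
```

```text
t 27.9 pos [442.  323.6 108.6] rot [-1.7991e+02 -9.0000e-02 -4.3150e+01] gap 60.0 F [0.  0.7 0. ] j [ 31.   5. 101.  -0.  74.  74.]
tool shift [-0.4  0.3  1.6] in 1 rows of [-0.4, 0.3, 1.6] | rotvec [-0.09 -0.09 -0.15]
```

jog_arm --offset '[[-0.5, 0, 1], [0, 0, 0], [0, 0, 0], [0, 0, 0], [0, 0, 0], [0, 0, 0], [0, 0, 0], [0, 0, 0], [0, 0, 0], [0, 0, 0]]' --delta_rot '[[0, 0, 0], [0, 0, 0], [0, 0, 0], [0, 0, 0], [0, 0, 0], [0, 0, 0], [0, 0, 0], [0, 0, 0], [0, 0, 0], [0, 0, 0]]' --jaw '[60, 50, 40, 30, 20, 10, 10, 10, 10, 10]' --newtons 40

```text
time: 28.9
tool_pos: [442.5, 324.4, 109.0]
tcp_rot: [-179.8, -0.1, -43.2]
ft_force: [-0.6, -0.5, -1.0]
finger_gap: 27.9
```

jog_arm --offset '[[0, 0, -4], [0, 0, -8], [0, 0, -15], [0, 0, -20], [0, 0, -25], [0, 0, -25], [0, 0, -20], [0, 0, -10], [0, 0, -4], [0, 0, 0]]' --delta_rot '[[0, 0, 0], [0, 0, 0], [0, 0, 0], [0, 0, 0], [0, 0, 0], [0, 0, 0], [0, 0, 0], [0, 0, 0], [0, 0, 0], [0, 0, 0]]' --jaw '[10, 10, 10, 10, 10, 10, 10, 10, 10, 10]'

```text
time: 29.9
tool_pos: [442.0, 324.4, 253.2]
tcp_rot: [-179.5, -0.2, -43.1]
ft_force: [0.7, -0.1, -1.5]
finger_gap: 28.0
```

```bash
python3 plan.py 596.2 -131 270 -43 30; python3 - <<'E'
from h import *
snap('side','s6')
E
```

```text
t 29.9 pos [442.  324.4 253.2] rot [-179.54   -0.19  -43.15] gap 28.0 F [ 0.7 -0.1 -1.5] j [31. -2. 92. -0. 89. 74.]
tool shift [424.  226.7 -17.2] in 17 rows of [24.9, 13.3, -1.0] | rotvec [-0.46 -0.19 -0.14]
```

View pics/s6.png

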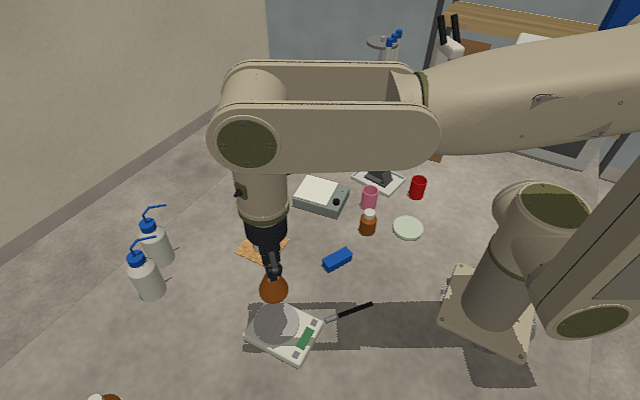

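```bash
python3 - <<'E'
import cv2
a=cv2.imread('pics/s6.png');cv2.imwrite('pics/s6c.png',cv2.resize(a[210:320,210:330],None,fx=5,fy=5))
E
```

```text
(no output)
```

View pics/s6c.png

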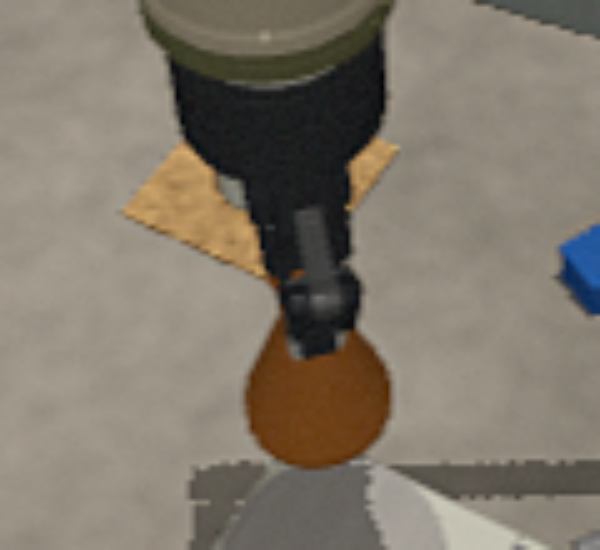

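jog_arm --offset '[[5, 3, -4], [10, 6, -4], [18, 9, -3], [22, 12, -3], [22, 12, -3], [22, 12, -3], [22, 12, -3], [22, 12, -3], [22, 12, -3], [22, 12, -3], [22, 12, -3], [22, 12, -3], [22, 12, -3], [22, 12, -3], [22, 12, -3], [22, 12, -3], [22, 12, -2], [18, 10, 0], [12, 6, 0], [5, 3, 0]]' --delta_rot '[[-0.4, -0.2, 0], [0, 0, 0], [0, 0, 0], [0, 0, 0], [0, 0, 0], [0, 0, 0], [0, 0, 0], [0, 0, 0], [0, 0, 0], [0, 0, 0], [0, 0, 0], [0, 0, 0], [0, 0, 0], [0, 0, 0], [0, 0, 0], [0, 0, 0], [0, 0, 0], [0, 0, 0], [0, 0, 0], [0, 0, 0]]' --jaw '[10, 10, 10, 10, 10, 10, 10, 10, 10, 10, 10, 10, 10, 10, 10, 10, 10, 10, 10, 10]'

```text
time: 31.95
tool_pos: [571.7, -116.7, 292.7]
tcp_rot: [178.5, 1.0, -43.5]
ft_force: [0.6, 0.8, -1.4]
finger_gap: 28.1
```

```bash
python3 plan.py 596.2 -131 200 -43 30
```

```text
t 31.95 pos [ 571.7 -116.7  292.7] rot [178.48   0.98 -43.5 ] gap 28.1 F [ 0.6  0.8 -1.4] j [-16.   6.  81.  -1.  95.  27.]
tool shift [29.2 -9.  92. ] in 4 rows of [7.3, -2.2, 23.0] | rotvec [ 1.52  0.98 -0.48]
```

jog_arm --offset '[[8, -3, 8], [10, -3, 16], [6, -2, 20], [0, 0, 20], [0, 0, 12], [0, 0, 5], [0, 0, 0]]' --delta_rot '[[0.8, 0.5, -0.2], [0.7, 0.5, -0.2], [0, 0, 0], [0, 0, 0], [0, 0, 0], [0, 0, 0], [0, 0, 0]]' --jaw '[10, 10, 10, 10, 10, 10, 10]'

```text
time: 32.65
tool_pos: [595.5, -125.2, 205.3]
tcp_rot: [-179.8, -0.0, -42.9]
ft_force: [-1.0, 0.1, -2.4]
finger_gap: 27.7
```

```bash
python3 plan.py 596.2 -131 125 -43 30
```

```text
t 32.65 pos [ 595.5 -125.2  205.3] rot [-1.7976e+02 -1.0000e-02 -4.2880e+01] gap 27.7 F [-1.   0.1 -2.4] j [-17.   9.  86.   0.  85.  26.]
tool shift [ 4.5  4.1 80.3] in 3 rows of [1.5, 1.4, 26.8] | rotvec [-0.24 -0.01  0.12]
```

Contact is expected at TCP z ≈ 119.

jog_arm --offset '[[2, 2, 6], [2, 2, 14], [0, 0, 18], [0, 0, 15], [0, 0, 8], [0, 0, 3], [0, 0, 0]]' --delta_rot '[[-0.2, 0, 0.1], [0, 0, 0], [0, 0, 0], [0, 0, 0], [0, 0, 0], [0, 0, 0], [0, 0, 0]]' --jaw '[10, 10, 10, 10, 10, 10, 10]'

```text
time: 33.35
tool_pos: [597.7, -131.9, 139.8]
tcp_rot: [-179.8, -0.3, -43.0]
ft_force: [0.7, -0.6, -1.4]
finger_gap: 28.0
```

```bash
python3 plan.py 596.2 -131 119 -43 30
```

```text
t 33.35 pos [ 597.7 -131.9  139.8] rot [-179.84   -0.29  -42.96] gap 28.0 F [ 0.7 -0.6 -1.4] j [-17.  12.  90.   0.  78.  26.]
tool shift [-1.8  0.4 20.8] in 1 rows of [-1.8, 0.4, 20.8] | rotvec [-0.16 -0.29  0.04]
```

jog_arm --offset '[[-1.5, 0.5, 3], [0, 0, 6], [0, 0, 4], [0, 0, 2], [0, 0, 1], [0, 0, 0]]' --delta_rot '[[-0.2, -0.3, 0], [0, 0, 0], [0, 0, 0], [0, 0, 0], [0, 0, 0], [0, 0, 0]]' --jaw '[10, 10, 10, 10, 10, 10]'

```text
time: 33.95
tool_pos: [597.5, -131.6, 124.7]
tcp_rot: [-180.0, -0.1, -42.9]
ft_force: [-1.6, -0.2, -0.4]
finger_gap: 27.6
```

```bash
python3 plan.py 596.2 -131 119 -43 30;python3 - <<'E'
from h import *
p,_=snap('side','s7')
cv2.imwrite('pics/s7c.png',cv2.resize(p[100:230,260:400,::-1],None,fx=4,fy=4))
E
```

```text
t 33.95 pos [ 597.5 -131.6  124.7] rot [-1.7997e+02 -1.4000e-01 -4.2950e+01] gap 27.6 F [-1.6 -0.2 -0.4] j [-17.  13.  90.  -0.  76.  26.]
tool shift [-1.4  0.5  5.7] in 1 rows of [-1.4, 0.5, 5.7] | rotvec [-0.03 -0.14  0.05]
```

View pics/s7c.png

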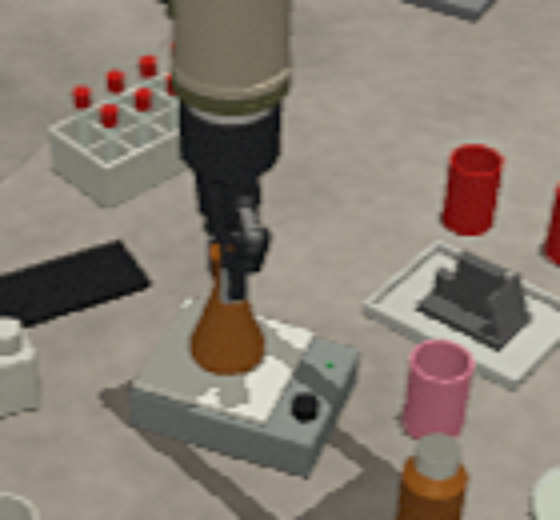

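jog_arm --offset '[[-1, 0, 2], [0, 0, 1.5], [0, 0, 1]]' --delta_rot '[[0, 0, 0], [0, 0, 0], [0, 0, 0]]' --jaw '[10, 10, 10]'

```text
time: 34.3
tool_pos: [597.2, -130.9, 120.6]
tcp_rot: [-179.9, -0.2, -42.9]
ft_force: [0.6, 0.3, -2.2]
finger_gap: 28.1
```

jog_arm --offset '[[-0.5, 0, 1], [0, 0, 1]]' --delta_rot '[[0, 0, 0], [0, 0, 0]]' --jaw '[10, 10]'

```text
time: 34.5
tool_pos: [597.1, -130.7, 118.9]
tcp_rot: [-179.9, -0.3, -42.9]
ft_force: [0.7, -0.9, 3.2]
finger_gap: 27.8
```

jog_arm --offset '[[0, 0, 0], [0, 0, 0], [0, 0, 0], [0, 0, 0], [0, 0, 0], [0, 0, -10], [0, 0, -25], [0, 0, -35], [0, 0, -40], [0, 0, -25], [0, 0, -10], [0, 0, 0]]' --delta_rot '[[0, 0, 0], [0, 0, 0], [0, 0, 0], [0, 0, 0], [0, 0, 0], [0, 0, 0], [0, 0, 0], [0, 0, 0], [0, 0, 0], [0, 0, 0], [0, 0, 0], [0, 0, 0]]' --jaw '[45, 60, 80, 100, 100, 100, 100, 100, 100, 100, 100, 100]'

```text
time: 35.7
tool_pos: [595.7, -130.2, 272.1]
tcp_rot: [-179.9, -0.2, -43.0]
ft_force: [-0.8, -0.1, -0.1]
finger_gap: 85.4
```

```bash
python3 plan.py 635.3 128 230 -43 30;python3 - <<'E'
from h import *
for n in('side','top'):
    p,d=snap(n,n[0]+'8'); W=cloud(n,d)
    if n=='side': cv2.imwrite('pics/s8c.png',cv2.resize(p[100:300,180:420,::-1],None,fx=3,fy=3))
    for nm,c,R,zr in(('lip',(597,-131),60,(146,165)),('flask',(597,-131),60,(55,75)),('beaker',(635,128),50,(66,85)),('beakerwall',(635,128),50,(20,85))):
        P=W[(d>0)&(np.hypot(W[...,0]-c[0],W[...,1]-c[1])<R)&(W[...,2]>zr[0])&(W[...,2]<zr[1])]
        if len(P)>5: q=cv2.minEnclosingCircle(P[:,:2].astype(np.float32)); print(n,nm,len(P),np.round(q[0],1),round(q[1],1),np.round(np.percentile(P[:,2],95),1))
E
```

```text
t 35.7 pos [ 595.7 -130.2  272.1] rot [-179.93   -0.23  -42.95] gap 85.4 F [-0.8 -0.1 -0.1] j [-17.   8.  80.  -0.  91.  26.]
tool shift [-147.1 -215.9   41.8] in 9 rows of [-16.3, -24.0, 4.6] | rotvec [-0.07 -0.23  0.05]
side lip 58 [ 595.8 -131.2] 15.5 156.2
side flask 119 [ 594.2 -128.9] 31.0 74.2
side beaker 116 [634.1 127.6] 27.2 78.1
side beakerwall 406 [634.1 128.3] 27.8 76.3
top lip 50 [ 595.1 -130.3] 14.7 156.2
top flask 91 [ 603.3 -124.4] 40.4 74.4
top beaker 100 [634.3 129.2] 25.8 78.3
top beakerwall 263 [634.1 129. ] 26.0 77.5
```

View pics/s8c.png

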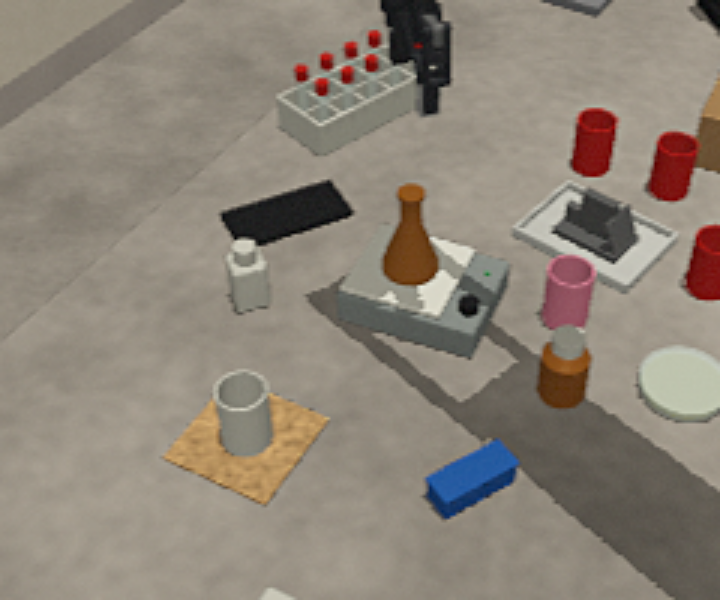

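jog_arm --offset '[[-7, -10, -2], [-14, -21, -2], [-16, -24, -2], [-16, -24, -2], [-16, -24, -2], [-16, -24, -2], [-16, -23, 0], [-14, -20, 0], [-9, -12, 0], [-4, -5, 0], [0, 0, 0]]' --delta_rot '[[0, -0.2, 0], [0, 0, 0], [0, 0, 0], [0, 0, 0], [0, 0, 0], [0, 0, 0], [0, 0, 0], [0, 0, 0], [0, 0, 0], [0, 0, 0], [0, 0, 0]]' --jaw '[100, 100, 100, 100, 100, 100, 100, 100, 100, 100, 100]'

```text
time: 36.9
tool_pos: [620.5, 110.0, 260.0]
tcp_rot: [178.8, 1.8, -43.0]
ft_force: [0.1, -0.7, 0.3]
finger_gap: 85.5
```

```bash
python3 plan.py 634.2 128.6 110 -43 30
```

```text
t 36.9 pos [620.5 110.  260. ] rot [178.8    1.83 -42.99] gap 85.5 F [ 0.1 -0.7  0.3] j [ 5. 14. 75.  1. 93. 48.]
tool shift [  2.2 -26.1 149.4] in 6 rows of [0.4, -4.3, 24.9] | rotvec [1.2  1.83 0.03]
```

jog_arm --offset '[[0, -9, 10], [0, -9, 25], [0, -4, 35], [0, 0, 30], [0, 0, 20], [0, 0, 8], [0, 0, 0]]' --delta_rot '[[0.6, 0.9, 0], [0.6, 0.9, 0], [0, 0, 0], [0, 0, 0], [0, 0, 0], [0, 0, 0], [0, 0, 0]]' --jaw '[100, 100, 100, 100, 100, 100, 100]'

```text
time: 37.6
tool_pos: [635.6, 118.7, 127.5]
tcp_rot: [179.9, -0.2, -43.4]
ft_force: [0.7, 0.1, 0.4]
finger_gap: 85.3
```

```bash
python3 plan.py 634.2 128.6 40 -43 30
```

```text
t 37.6 pos [635.6 118.7 127.5] rot [ 1.7995e+02 -1.7000e-01 -4.3380e+01] gap 85.3 F [0.7 0.1 0.4] j [ 6. 18. 84. -0. 78. 50.]
tool shift [-8.  -6.3 87.5] in 3 rows of [-2.7, -2.1, 29.2] | rotvec [ 0.05 -0.17 -0.38]
```

jog_arm --offset '[[-5, -4, 4], [-3, -2, 8], [0, 0, 12], [0, 0, 10], [0, 0, 5], [0, 0, 0]]' --delta_rot '[[0, -0.2, -0.3], [0, 0, 0], [0, 0, 0], [0, 0, 0], [0, 0, 0], [0, 0, 0]]' --jaw '[100, 100, 100, 100, 100, 100]'

```text
time: 38.2
tool_pos: [636.5, 129.0, 89.9]
tcp_rot: [-179.8, -0.2, -43.1]
ft_force: [-0.3, -1.0, 0.3]
finger_gap: 85.4
```

```bash
python3 plan.py 634.2 128.6 40 -43 30
```

```text
t 38.2 pos [636.5 129.   89.9] rot [-179.78   -0.2   -43.1 ] gap 85.4 F [-0.3 -1.   0.3] j [ 7. 21. 85. -0. 74. 50.]
tool shift [-1.6  2.  49.9] in 2 rows of [-0.8, 1.0, 24.9] | rotvec [-0.22 -0.2  -0.1 ]
```

jog_arm --offset '[[-1, 2, 4], [0, 0, 10], [0, 0, 14], [0, 0, 10], [0, 0, 5], [0, 0, 2], [0, 0, 0]]' --delta_rot '[[-0.2, -0.2, 0], [0, 0, 0], [0, 0, 0], [0, 0, 0], [0, 0, 0], [0, 0, 0], [0, 0, 0]]' --jaw '[100, 100, 100, 100, 100, 100, 100]'

```text
time: 38.9
tool_pos: [633.8, 127.9, 40.2]
tcp_rot: [180.0, 0.1, -43.1]
ft_force: [0.7, 0.5, 0.4]
finger_gap: 85.1
```

```bash
python3 plan.py 634.2 128.6 40 -43 30
```

```text
t 38.9 pos [633.8 127.9  40.2] rot [ 1.7995e+02  6.0000e-02 -4.3110e+01] gap 85.1 F [0.7 0.5 0.4] j [ 7. 24. 87.  0. 70. 50.]
tool shift [-0.2 -0.8  0.2] in 1 rows of [-0.2, -0.8, 0.2] | rotvec [ 0.05  0.06 -0.11]
```

jog_arm --offset '[[0, 0, 0], [0, 0, 0], [0, 0, 0], [0, 0, 0], [0, 0, 0], [0, 0, 0], [0, 0, 0], [0, 0, 0]]' --delta_rot '[[0, 0, 0], [0, 0, 0], [0, 0, 0], [0, 0, 0], [0, 0, 0], [0, 0, 0], [0, 0, 0], [0, 0, 0]]' --jaw '[80, 65, 50, 30, 30, 30, 30, 30]' --newtons 30

```text
time: 39.7
tool_pos: [635.1, 128.1, 42.1]
tcp_rot: [-179.9, -0.1, -43.1]
ft_force: [-0.2, 0.5, 0.4]
finger_gap: 51.9
```

jog_arm --offset '[[0, 0, -8], [0, 0, -15], [0, 0, -25], [0, 0, -30], [0, 0, -30], [0, 0, -25], [0, 0, -15], [0, 0, -5], [0, 0, 0]]' --delta_rot '[[0, 0, 0], [0, 0, 0], [0, 0, 0], [0, 0, 0], [0, 0, 0], [0, 0, 0], [0, 0, 0], [0, 0, 0], [0, 0, 0]]' --jaw '[30, 30, 30, 30, 30, 30, 30, 30, 30]'

```text
time: 40.6
tool_pos: [635.0, 128.1, 208.8]
tcp_rot: [-179.8, -0.2, -43.1]
ft_force: [0.7, -0.6, -0.9]
finger_gap: 52.3
```

```bash
python3 plan.py 446.5 324 210 -43 30
```

```text
t 40.6 pos [635.  128.1 208.8] rot [-179.76   -0.18  -43.1 ] gap 52.3 F [ 0.7 -0.6 -0.9] j [ 7. 15. 79.  0. 86. 50.]
tool shift [-271.5  -14.3   -2. ] in 10 rows of [-27.1, -1.4, -0.2] | rotvec [-0.24 -0.18 -0.1 ]
```

jog_arm --offset '[[-8, 0, -2], [-18, -1, -2], [-25, -1, -2], [-27, -2, -2], [-27, -2, -2], [-27, -2, -2], [-27, -2, -2], [-27, -2, -2], [-24, -1, 0], [-18, -1, 0], [-10, 0, 0], [-4, 0, 0], [0, 0, 0]]' --delta_rot '[[-0.2, -0.2, 0], [0, 0, 0], [0, 0, 0], [0, 0, 0], [0, 0, 0], [0, 0, 0], [0, 0, 0], [0, 0, 0], [0, 0, 0], [0, 0, 0], [0, 0, 0], [0, 0, 0], [0, 0, 0]]' --jaw '[30, 30, 30, 30, 30, 30, 30, 30, 30, 30, 30, 30, 30]'

```text
time: 41.9
tool_pos: [441.4, 315.0, 209.0]
tcp_rot: [178.5, 1.0, -42.8]
ft_force: [-0.4, -0.4, -1.1]
finger_gap: 51.8
```

```bash
python3 plan.py 446.8 324 140 -43 30
```

```text
t 41.9 pos [441.4 315.  209. ] rot [178.53   1.01 -42.85] gap 51.8 F [-0.4 -0.4 -1.1] j [30.  1. 95.  1. 86. 73.]
tool shift [ -1.  -12.   68.7] in 3 rows of [-0.3, -4.0, 22.9] | rotvec [1.47 1.01 0.17]
```

jog_arm --offset '[[0, -5, 5], [0, -5, 12], [0, 0, 18], [0, 0, 14], [0, 0, 6], [0, 0, 0]]' --delta_rot '[[0.7, 0.5, 0.1], [0.7, 0.5, 0], [0, 0, 0], [0, 0, 0], [0, 0, 0], [0, 0, 0]]' --jaw '[30, 30, 30, 30, 30, 30]'

```text
time: 42.5
tool_pos: [451.5, 320.1, 150.0]
tcp_rot: [-179.9, -0.2, -43.2]
ft_force: [-0.4, -0.6, -1.4]
finger_gap: 52.3
```

```bash
python3 plan.py 446.8 324 77 -43 30
```

```text
t 42.5 pos [451.5 320.1 150. ] rot [-179.91   -0.18  -43.24] gap 52.3 F [-0.4 -0.6 -1.4] j [30.  3. 98. -0. 78. 73.]
tool shift [-6.3  0.5 73. ] in 3 rows of [-2.1, 0.2, 24.3] | rotvec [-0.09 -0.18 -0.24]
```

jog_arm --offset '[[-4, 0, 6], [-2, 0, 14], [0, 0, 16], [0, 0, 12], [0, 0, 6], [0, 0, 2], [0, 0, 0]]' --delta_rot '[[-0.1, -0.2, -0.2], [0, 0, 0], [0, 0, 0], [0, 0, 0], [0, 0, 0], [0, 0, 0], [0, 0, 0]]' --jaw '[30, 30, 30, 30, 30, 30, 30]'

```text
time: 43.2
tool_pos: [447.9, 325.2, 91.3]
tcp_rot: [-179.9, -0.0, -43.1]
ft_force: [-0.2, 0.1, -0.9]
finger_gap: 52.4
```

```bash
python3 plan.py 446.8 324 77 -43 30
```

```text
t 43.2 pos [447.9 325.2  91.3] rot [-1.7987e+02 -1.0000e-02 -4.3050e+01] gap 52.4 F [-0.2  0.1 -0.9] j [ 31.   7. 101.   0.  72.  74.]
tool shift [ 0.1  1.7 14.3] in 1 rows of [0.1, 1.7, 14.3] | rotvec [-0.13 -0.01 -0.05]
```

jog_arm --offset '[[0, 1.5, 3], [0, 0, 4], [0, 0, 3], [0, 0, 1.5], [0, 0, 0]]' --delta_rot '[[-0.1, 0, 0], [0, 0, 0], [0, 0, 0], [0, 0, 0], [0, 0, 0]]' --jaw '[30, 30, 30, 30, 30]'

```text
time: 43.7
tool_pos: [448.0, 324.8, 80.7]
tcp_rot: [-179.8, -0.1, -43.1]
ft_force: [-0.2, -0.6, -0.6]
finger_gap: 51.7
```

```bash
python3 plan.py 446.8 324 77 -43 30
```

```text
t 43.7 pos [448.  324.8  80.7] rot [-1.798e+02 -6.000e-02 -4.306e+01] gap 51.7 F [-0.2 -0.6 -0.6] j [ 31.   7. 102.  -0.  71.  74.]
tool shift [-0.4  1.4  3.7] in 1 rows of [-0.4, 1.4, 3.7] | rotvec [-0.2  -0.06 -0.05]
```

jog_arm --offset '[[0, 1, 2], [0, 0, 1.5]]' --delta_rot '[[-0.2, 0, 0], [0, 0, 0]]' --jaw '[30, 30]'

```text
time: 43.9
tool_pos: [447.6, 324.1, 77.5]
tcp_rot: [-180.0, -0.1, -43.1]
ft_force: [0.4, 1.0, -0.3]
finger_gap: 52.3
```

jog_arm --offset '[[0, 0, 1], [0, 0, 0.5]]' --delta_rot '[[0, 0, 0], [0, 0, 0]]' --jaw '[30, 30]'

```text
time: 44.1
tool_pos: [447.7, 324.2, 76.1]
tcp_rot: [-180.0, -0.1, -43.1]
ft_force: [-3.2, -0.8, 5.5]
finger_gap: 52.1
```

Contact at 5.5 N. Release, rise, and check.

jog_arm --offset '[[0, 0, 0], [0, 0, 0], [0, 0, 0], [0, 0, 0], [0, 0, -10], [0, 0, -30], [0, 0, -40], [0, 0, -40], [0, 0, -30], [0, 0, -15], [0, 0, -5], [0, 0, 0]]' --delta_rot '[[0, 0, 0], [0, 0, 0], [0, 0, 0], [0, 0, 0], [0, 0, 0], [0, 0, 0], [0, 0, 0], [0, 0, 0], [0, 0, 0], [0, 0, 0], [0, 0, 0], [0, 0, 0]]' --jaw '[60, 80, 100, 100, 100, 100, 100, 100, 100, 100, 100, 100]'

```text
time: 45.3
tool_pos: [446.8, 323.9, 257.0]
tcp_rot: [-179.9, -0.1, -43.1]
ft_force: [0.3, 0.1, -0.9]
finger_gap: 84.9
```

jog_arm --offset '[[10, 20, 0], [20, 30, 0], [20, 30, 0], [20, 30, 0], [10, 15, 0], [0, 0, 0]]' --delta_rot '[[0, 0, 0], [0, 0, 0], [0, 0, 0], [0, 0, 0], [0, 0, 0], [0, 0, 0]]' --jaw '[100, 100, 100, 100, 100, 100]'

```text
time: 45.9
tool_pos: [415.3, 172.8, 248.7]
tcp_rot: [179.5, 0.2, -42.9]
ft_force: [0.5, 1.1, 0.6]
finger_gap: 85.5
```

```bash
python3 plan.py 446.8 324 77 -43 30; python3 - <<'E'
from h import *
for n in('side','top'):
    p,d=snap(n,n[0]+'9'); W=cloud(n,d)
    for nm,c,R,zr in(('lip',(597,-131),60,(146,165)),('beaker',(447,324),50,(100,118)),('wall',(447,324),50,(60,118)),('pan',(447,324),70,(37,44)),('jar',(389,-90),40,(78,92)),('samp',(751,-38),40,(70,90)),('slide',(412,69),60,(28,36))):
        P=W[(d>0)&(np.hypot(W[...,0]-c[0],W[...,1]-c[1])<R)&(W[...,2]>zr[0])&(W[...,2]<zr[1])]
        if len(P)>5: q=cv2.minEnclosingCircle(P[:,:2].astype(np.float32)); print(n,nm,len(P),np.round(q[0],1),round(q[1],1),np.round(np.percentile(P[:,2],[50,95]),1))
    for nm,c,R,zr in(('rib',(455,-334),60,(60,72)),('blk',(455,-334),52,(11,72)),('rim',(455,-334),105,(10,17))):
        P=W[(d>0)&(np.hypot(W[...,0]-c[0],W[...,1]-c[1])<R)&(W[...,2]>zr[0])&(W[...,2]<zr[1])]
        if len(P)>5: print(n,nm,len(P),cv2.minAreaRect(P[:,:2].astype(np.float32)))
E
```

```text
t 45.9 pos [415.3 172.8 248.7] rot [179.54   0.19 -42.91] gap 85.5 F [0.5 1.1 0.6] j [ 16. -16. 106.  -0.  91.  59.]
tool shift [ -79.3 -133.6  170.9] in 8 rows of [-9.9, -16.7, 21.4] | rotvec [0.46 0.19 0.09]
side beaker 174 [447.8 324.9] 26.7 [108.8 111.9]
side wall 513 [447.3 324.9] 27.1 [ 90.9 111.2]
side pan 894 [445.9 324.3] 56.5 [39.3 41.9]
side jar 82 [388.  -91.9] 17.4 [82.7 85.5]
side samp 51 [751.4 -39.5] 14.6 [79.7 84.1]
side slide 303 [412.9  67.4] 46.0 [31.  33.6]
side rib 39 ((453.2156066894531, -333.920654296875), (15.841599464416504, 45.81724548339844), 77.23017883300781)
side blk 371 ((453.29144287109375, -334.0622253417969), (58.94686508178711, 88.83074951171875), 81.68118286132812)
side rim 250 ((454.716552734375, -335.0408935546875), (123.36243438720703, 162.26466369628906), 80.12897491455078)
top lip 129 [ 596.1 -130.3] 15.1 [154.6 156.8]
top pan 20 [484.7 289.3] 15.6 [39.8 41.7]
top jar 143 [389.  -90.1] 16.8 [83.7 86.1]
top samp 83 [751.1 -37.4] 12.9 [80.8 85. ]
top slide 434 [411.5  69.4] 45.4 [31.7 34.4]
top rib 106 ((454.1991882324219, -332.56072998046875), (14.996857643127441, 45.26142501831055), 78.5294418334961)
top blk 690 ((454.0263366699219, -332.7185363769531), (56.436988830566406, 89.3060073852539), 81.17460632324219)
top rim 631 ((455.12457275390625, -333.78314208984375), (121.25401306152344, 160.468505859375), 80.89932250976562)
```

View pics/t9.png

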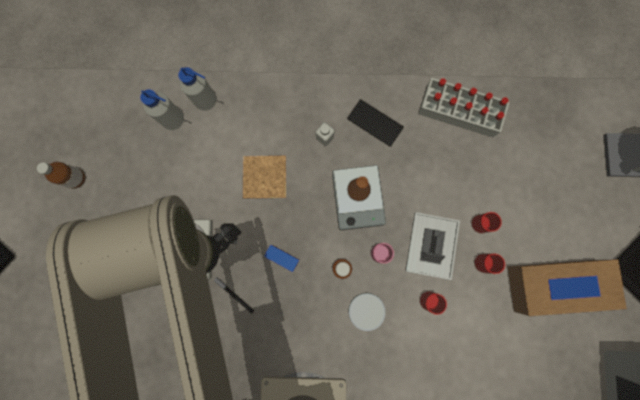

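View pics/s9.png

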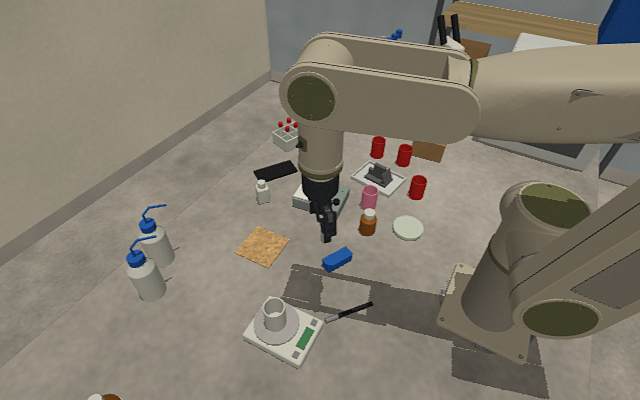

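jog_arm --offset '[[0, 0, 0], [0, 0, 0], [0, 0, 0]]' --delta_rot '[[0, 0, 0], [0, 0, 0], [0, 0, 0]]' --jaw '[100, 100, 100]'

```text
time: 46.3
tool_pos: [415.4, 176.7, 247.8]
tcp_rot: [179.5, 0.3, -42.7]
ft_force: [0.4, 0.1, -0.3]
finger_gap: 84.8
```

```bash
python3 -c "
from bench import r
print(r.hand_in())"
```

```text
the job is handed in; nothing more can be done
None
```

The job is done and handed in at about 46 s of the 131 s allowed. I parked the beaker on the mat, moved the block to the tray, let go and pressed its rib. Then the flask went onto the stirrer and the beaker from the mat onto the balance pan.

Last checks, from both cameras before hand-in unless noted:
- **Block:** it stands within about 2 mm of the tray's middle and within about 1.5° of its length by the base outline. The rib outline alone read up to 3° off.
- **Press on the rib:** the fingertips pushed with about 13–15 N and the height stayed at 66.1 mm, so no rocking was felt.
- **Flask:** upright, within about 1 mm of the white plate's middle. The side view was blocked by the arm at the end, so the last reading is from the top camera; an earlier side view agreed.
- **Beaker:** upright, within about 2 mm of the pan's middle. It was seen only from the side at the end, as the arm hid it from the top camera.
- **Mat and bystanders:** the mat is empty, and the jar, slide box and sample bottle measure where they started. The pink and red look-alikes were left alone.

One reading disagreed: the gripper showed 28 mm on the flask's 24 mm neck, so the pads may have caught part of the lip. The flask did not slip and was set down upright.

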